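Weight down the hanger plates on a mirror back

TASK

Clear the activator bottle off the mirror and stand it midway between the two cutter tubes, and put one press weight on every hanger plate while the glue sets: upright, in the middle of the flat pad, its long side along the plate. The weights are jammed in their caddy, so rock each one from side to side to free it rather than lifting the caddy off its pins; a weight that is not needed stays in the caddy, and leave the other things on the bench where they are.

Things in the scene. Friction and masses are not known exactly. Their poses are not given: they have to be found in the camera images.
- mirror: Mirror lying face down on the black felt bench, its grey-lacquered back up: 270 mm (own x) by 400 mm (own y), 6 mm thick; fixed, does not move. Origin at the centre of its underside, z up.
- caddy_base: Steel plate 70 x 290 x 4 mm screwed to the bench under the weight caddy, a brass locating pin at each end; fixed. Origin at the centre of its underside; own y along the row of bays, z up. On it sits the caddy, an aluminium tray 78 mm (x) by 256 mm (y), with a rib 14 mm wide along own y, its top 16 mm above the bench.
- bays (a point): Middle of the rib, axes as caddy_base. Bays at own y = -93, -31, 31, 93 mm. A weight stands on the rib, its foot squeezed along y by a rubber-faced fixed wall (+y side) and a rubber-faced cheek on springs (-y side, 35 N, gives 6 mm), 20 mm above the rib. End walls as high, 32 mm either side of the middle (x), box it in; beside the rib the foot's ends can dip 8 mm: it rocks in the x-z plane.
- caddy (a joint): Lift of the caddy off its pins (m), straight up only, 0 when down; empty it weighs 1.3 kg. A straight pull needs 35 to 50 N to free a weight, so it lifts the caddy first. Rocked 0.2 rad each way in the x-z plane about the middle of the foot (about 10 N sideways at the grip), rising about 1 mm for each 0.2 rad turned, a weight creeps up without that; free after 20 mm; it may turn in the fingers.
- weight0: Press weight, 0.4 kg, four alike: steel foot 56 mm (own x) by 34 mm (own y) by 28 mm high with a felt sole, and above it a flat upright wooden grip 40 mm (x) by 14 mm (y) reaching from 28 to 112 mm above the sole. Origin at the centre of the sole, z up. Starts jammed in a bay of the caddy with its x along the caddy's x (sole 16 mm above the bench).
- weight1: Press weight, 0.4 kg, four alike: steel foot 56 mm (own x) by 34 mm (own y) by 28 mm high with a felt sole, and above it a flat upright wooden grip 40 mm (x) by 14 mm (y) reaching from 28 to 112 mm above the sole. Origin at the centre of the sole, z up. Starts jammed in a bay of the caddy with its x along the caddy's x (sole 16 mm above the bench).
- weight2: Press weight, 0.4 kg, four alike: steel foot 56 mm (own x) by 34 mm (own y) by 28 mm high with a felt sole, and above it a flat upright wooden grip 40 mm (x) by 14 mm (y) reaching from 28 to 112 mm above the sole. Origin at the centre of the sole, z up. Starts jammed in a bay of the caddy with its x along the caddy's x (sole 16 mm above the bench).
- weight3: Press weight, 0.4 kg, four alike: steel foot 56 mm (own x) by 34 mm (own y) by 28 mm high with a felt sole, and above it a flat upright wooden grip 40 mm (x) by 14 mm (y) reaching from 28 to 112 mm above the sole. Origin at the centre of the sole, z up. Starts jammed in a bay of the caddy with its x along the caddy's x (sole 16 mm above the bench).
- plate0: Steel hanger plate lying on the mirror's back on wet adhesive (slides when pushed), 0.22 kg: 100 mm (own x) by 70 mm (own y), 4 mm thick, with a hook strip 5 mm thick and 44 mm wide folded up to 18 mm at its +x end. Origin at the centre of its underside. None if this plate is not there (three or four are).
- plate0_pad (a point): Middle of the plate's flat pad, on its top face: 6 mm from the plate's centre away from the hook; axes as the plate's.
- plate1: Steel hanger plate lying on the mirror's back on wet adhesive (slides when pushed), 0.22 kg: 100 mm (own x) by 70 mm (own y), 4 mm thick, with a hook strip 5 mm thick and 44 mm wide folded up to 18 mm at its +x end. Origin at the centre of its underside. None if this plate is not there (three or four are).
- plate1_pad (a point): Middle of the plate's flat pad, on its top face: 6 mm from the plate's centre away from the hook; axes as the plate's.
- plate2: Steel hanger plate lying on the mirror's back on wet adhesive (slides when pushed), 0.22 kg: 100 mm (own x) by 70 mm (own y), 4 mm thick, with a hook strip 5 mm thick and 44 mm wide folded up to 18 mm at its +x end. Origin at the centre of its underside. None if this plate is not there (three or four are).
- plate2_pad (a point): Middle of the plate's flat pad, on its top face: 6 mm from the plate's centre away from the hook; axes as the plate's.
- plate3: Steel hanger plate lying on the mirror's back on wet adhesive (slides when pushed), 0.22 kg: 100 mm (own x) by 70 mm (own y), 4 mm thick, with a hook strip 5 mm thick and 44 mm wide folded up to 18 mm at its +x end. Origin at the centre of its underside. None if this plate is not there (three or four are).
- plate3_pad (a point): Middle of the plate's flat pad, on its top face: 6 mm from the plate's centre away from the hook; axes as the plate's.
- activator: White activator bottle, 44 mm diameter up to 88 mm, grey cap of 32 mm diameter up to 130 mm, 0.14 kg; stands upright on the mirror at the start. Origin at the centre of its underside.
- tube_a: Clear plastic tube with glass cutters standing in it, 56 mm diameter, rim 105 mm high, cutters to 127 mm; loose, 0.22 kg. The two tubes stand 170 mm apart, centre to centre. Origin at the centre of its underside.
- tube_b: Clear plastic tube with glass cutters standing in it, 56 mm diameter, rim 105 mm high, cutters to 127 mm; loose, 0.22 kg. The two tubes stand 170 mm apart, centre to centre. Origin at the centre of its underside.
- tape: Bystander: yellow tape measure, 70 x 36 x 62 mm. Origin at the centre of its underside.
- lifter: Bystander: hand suction lifter, 110 mm across, 67 mm high. Origin at the centre of its underside.
- cutter: Bystander: blue glass cutter lying on the bench, 170 mm long along own x, 16 mm thick. Origin at the bench under it.

How it is judged:
By the outcome, as a careful person would: the job done as asked, in the order asked, and still so for the second after the job is handed in, with the robot touching nothing.
Of plate0, plate1, plate2, plate3 only 3 to 4 are there at a start; the rules pass over those that are not, and their reading is None.
At some moment in a run one of plate0, plate1, plate2, plate3 may be knocked a few centimetres aside while the robot is not near it.
It also fails if it takes over 210 s, if anything falls off the work surface, if the arm or the gripper's body presses on something with over 40 N, if the wrist force passes 120 N, or if a joint passes its speed limit or range.

ROBOT

A 7-joint arm with a two-finger parallel gripper is mounted at the origin on the work surface. World frame = base frame: x ahead of the robot, y to its left, z up, the work surface at z = 0. Lengths are in m, angles in rad, forces in N, time in s.
With the tool pointing down it reaches from about 0.4 to 0.85 m from the base axis. Payload 10.4 kg.
Tool frame: the origin (TCP) lies midway between the tips of the shut fingers; the grasp point (between the pads) lies 19 mm behind it; z points along the fingers, x is the direction in which the jaws open and shut, and the axes are right-handed (so a half turn about z gives the same grasp; the last joint's range is limited). The gripper opens to 85 mm and grips with 20 to 120 N. Pads are 22 mm wide; open, the fingers measure 114 mm over their backs; the gripper's body (76 mm by 85 mm) begins 54 mm behind the grasp point. The pads swing forward as they close: fully open they stand 13 mm farther back than shut.
Start: joints at [1.269, 0.332, -0.065, 1.46, 0.022, 1.35, -0.088], TCP at [0.172, -0.601, 0.231] pointing down, gripper open.
Joint ranges: [-2.6, 2.6], [-0.5, 2.12], [-1.47, 1.34], [0.16, 2.42], [-1.27, 4.41], [0.06, 2.06], [-2.6, 2.6]. Speed limits (rad/s): [2.22, 2.22, 2.79, 2.79, 3.14, 3.14, 3.14].

INTERFACE

Orientations are given as a unit quaternion [x, y, z, w].
In Python, from workcell import monitor, eyes, ticket, models gives the robot as it stands.
- The arm moves only by the tool servo_tool, never from a script. Its argument "motion" is a list of rows, each a list of 7 numbers: the opening, from 0 (shut) to 1 (fully open), then the shift along the tool's x, y, z in m, then the turn, a rotation vector about the tool's x, y, z in degrees. In form: [[fingers, tx, ty, tz, rx, ry, rz], ...]. A call has 1 to 20 rows; each row is the pose to reach, as a shift and turn from the pose commanded when the call began, along the tool's axes at that moment; what a row does not reach only later rows make up. A row lasts 1/8 s, in which the tool goes at most 62.5 mm and 10.7 degrees, less where a joint would pass 70% of its speed; a pose out of reach is approached as far as the arm can. A call with a gripper value outside its range is refused whole. The fingers move at their own pace and stop on an object; "grip_force" is the grip in N (left out, the last holds). Time passes only in rows, so rows that repeat a pose let the fingers close. It gives the time, the measured TCP pose, the force and the opening at its end, in the units of the state.
- monitor.get_obs(): the state, without advancing time (a new reading comes with each control period).
- eyes.camera(name): name is "scene" or "top" or "wrist"; returns (picture, depth): 420x560x3 uint8, blue, green, red; 420x560 float32, m along the optical axis (not along the pixel's ray), 0 where there is no reading.
- eyes.camera_info(name): a dict with "intrinsics" (3x3 intrinsics, pixels), "extrinsics" (4x4, takes a point from world to camera coordinates); the wrist camera has in their place "tool_from_camera" (4x4, takes a point from camera to tool coordinates, whose origin is the TCP and whose axes are the tool frame's). Camera axes: x right, y down, z forward; pixel columns grow to the right and rows downward; lengths in m; the calibration is good to about 2 mm. A picture is of the moment at which its call begins: read the wrist's pose just before it. camera_info takes no time and is no camera call.
- ticket.hand_in(): hands the job in, once; it reports no verdict.
Trained networks look in the newest picture that a camera, given by its name, has taken for a name from the list of things; names that differ only in an ending like _2 or _b are one class to them, and where a whole thing is asked for, a point or a joint stands for the part that bears it (a point fixed in the world has none). Each returns a list of dicts, best first, with "confidence" (0 to 1); they miss things now and then, are a little off and sometimes report something else, mostly with a low value. They report only what shows in the picture. A call takes as long as a camera call.
- models.boxes_of(camera, thing): "point" ([x, y, z] in m, in the coordinates of the camera as it stood for that picture, good to about 4 mm: the middle of the surface that is visible of it).
The state is a dict: "clock": time; "joint_pos": joint angles; "joint_velocities": joint speeds; "tau": joint torques, N m; "position": TCP position; "ee_rot": TCP orientation; "ft_force": force on the tool from outside, world axes, zero at the start; "torque": the same for the moment, N m; "grip_width": opening from 0.0 (shut) to 1.0 (fully open).
Only numpy, scipy, OpenCV 4.12 (cv2) and the standard library are available. Lean on these libraries where they do the work, as an engineer would, in place of code of your own. Each camera call takes 0.05 s, during which the arm holds its last target. There are 200 camera calls.

## Working session

There is one attempt and no reset: what is moved stays moved. The work goes in short steps, Python scripts to look and compute and a tool call to move; the robot and the scene stay as the last step left them, time stands still between calls to the robot, and variables do not carry over. Pictures are saved under pics/ and viewed, about 12 in all and at most 16, crops included, and the job is handed in when it is done.

Besides the shell and the picture viewer there is one more tool, called by a JSON object that holds its "fn" and its "kwargs", one argument or row to a line. servo_tool: Moves the arm, as the interface text tells. Its arguments: {"type":"object","properties":{"motion":{"type":"array"},"grip_force":{"type":"number"}},"required":["motion"]}

```bash
ls; mkdir -p pics
python3 - <<'E'
from workcell import monitor, eyes
import cv2, numpy as np
o=monitor.get_obs(); print({k:np.round(v,3).tolist() for k,v in o.items()})
for n in ("scene","top"):
    p,d=eyes.camera(n); cv2.imwrite(f"pics/{n}0.png",p); np.save(f"pics/{n}0.npy",d)
    i=eyes.camera_info(n); print(n,np.round(i["intrinsics"],1).tolist(),np.round(i["extrinsics"],3).tolist())
print(np.round(eyes.camera_info("wrist")["tool_from_camera"],4).tolist())
E
```

```text
pics
{'clock': 0.0, 'joint_pos': [1.269, 0.333, -0.065, 1.461, 0.022, 1.35, -0.089], 'joint_velocities': [0.001, 0.0, -0.001, 0.0, 0.001, 0.001, 0.0], 'tau': [-0.0, -62.546, 0.049, -39.162, 0.016, 0.01, 0.0], 'position': [0.172, -0.601, 0.231], 'ee_rot': [0.799, -0.602, -0.001, -0.0], 'ft_force': [0.323, 0.833, 0.948], 'torque': [0.032, 0.029, -0.036], 'grip_width': 1.0}
scene [[401.9, 0.0, 274.5], [0.0, 401.9, 211.9], [0.0, 0.0, 1.0]] [[0.646, 0.763, -0.023, -0.304], [0.435, -0.393, -0.81, -0.228], [-0.627, 0.514, -0.586, 1.54], [0.0, 0.0, 0.0, 1.0]]
top [[454.2, 0.0, 281.0], [0.0, 454.2, 206.3], [0.0, 0.0, 1.0]] [[0.021, -1.0, -0.002, -0.052], [-0.998, -0.021, -0.065, 0.555], [0.065, 0.003, -0.998, 1.193], [0.0, 0.0, 0.0, 1.0]]
[[1.0, 0.001, 0.0002, -0.0003], [-0.001, 0.9642, 0.2653, -0.0675], [0.0001, -0.2653, 0.9642, -0.1424], [0.0, 0.0, 0.0, 1.0]]
```

View pics/top0.png

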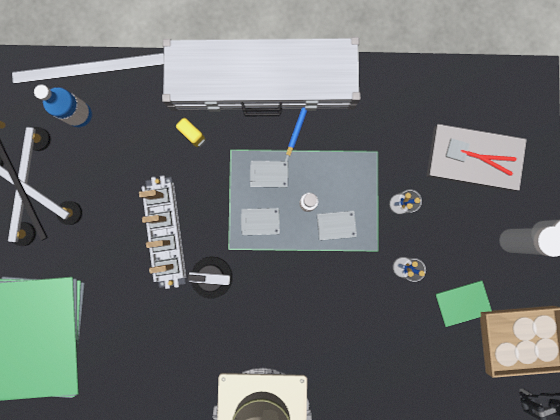

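View pics/scene0.png

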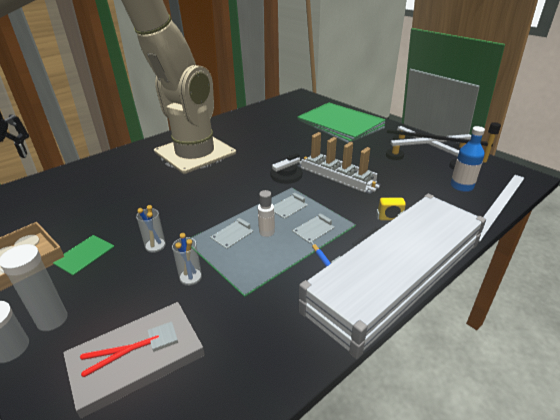

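```bash
cat > h.py <<'E'
import numpy as np, cv2
from workcell import monitor, eyes, models
from scipy.spatial.transform import Rotation as R
def cam(n,obs=None):
    i=eyes.camera_info(n); K=np.array(i["intrinsics"])
    if n=="wrist":
        T=np.eye(4); T[:3,:3]=R.from_quat(obs["ee_rot"]).as_matrix(); T[:3,3]=obs["position"]
        return K, T@np.array(i["tool_from_camera"])
    return K, np.linalg.inv(np.array(i["extrinsics"]))
def plane(n,uv,z,obs=None):
    K,W=cam(n,obs); uv=np.atleast_2d(uv).astype(float)
    r=np.c_[uv,np.ones(len(uv))]@np.linalg.inv(K).T@W[:3,:3].T
    return W[:3,3]+r*((z-W[2,3])/r[:,2])[:,None]
def cloud(n,d,obs=None):
    K,W=cam(n,obs); v,u=np.mgrid[:d.shape[0],:d.shape[1]]
    p=np.stack([(u-K[0,2])/K[0,0]*d,(v-K[1,2])/K[1,1]*d,d],-1)
    return p@W[:3,:3].T+W[:3,3]
def proj(n,P,obs=None):
    K,W=cam(n,obs); c=(np.atleast_2d(P)-W[:3,3])@W[:3,:3]; return c[:,:2]/c[:,2:]*[K[0,0],K[1,1]]+[K[0,2],K[1,2]]
E
python3 - <<'E'
from h import *
p=cv2.imread("pics/top0.png"); d=np.load("pics/top0.npy"); C=cloud("top",d)
c=p[130:300,130:440]; cv2.imwrite("pics/c1.png",cv2.resize(c,None,fx=2.55,fy=2.55,interpolation=cv2.INTER_CUBIC))
for u,v in [(240,190),(268,180),(309,200),(162,232),(155,244),(406,202),(409,269),(190,130),(295,130),(210,278)]: print((u,v),np.round(C[v,u],3))
i=models
for n in ["plate0","activator","tube_a","weight0","caddy_base","tape","lifter","cutter"]:
    K,W=cam("top"); print(n,[(round(b["confidence"],2),np.round(W[:3,:3]@b["point"]+W[:3,3],3).tolist()) for b in models.boxes_of("top",n)])
E
```

```text
(240, 190) [0.599 0.071 0.005]
(268, 180) [ 0.627 -0.004  0.009]
(309, 200) [ 0.565 -0.108  0.134]
(162, 232) [0.481 0.275 0.016]
(155, 244) [0.452 0.262 0.126]
(406, 202) [ 0.569 -0.353  0.093]
(409, 269) [ 0.402 -0.36   0.096]
(190, 130) [0.748 0.2   0.06 ]
(295, 130) [ 0.764 -0.074  0.014]
(210, 278) [0.366 0.137 0.054]
plate0 [(0.69, [0.515, 0.012, 0.012]), (0.63, [0.569, 0.279, 0.049]), (0.62, [0.641, -0.002, 0.01]), (0.56, [0.513, -0.189, 0.012])]
activator [(0.71, [0.561, -0.11, 0.117]), (0.55, [0.518, 0.016, 0.014])]
tube_a [(0.79, [0.57, -0.357, 0.079]), (0.77, [0.404, -0.365, 0.074])]
weight0 [(0.83, [0.569, 0.277, 0.05]), (0.79, [0.453, 0.256, 0.042]), (0.78, [0.396, 0.246, 0.047]), (0.61, [0.511, 0.271, 0.046]), (0.48, [0.572, -0.355, 0.079])]
caddy_base [(0.78, [0.477, 0.263, 0.018]), (0.29, [0.518, 0.014, 0.012])]
tape [(0.73, [0.743, 0.203, 0.058]), (0.51, [0.561, -0.106, 0.118])]
lifter [(0.9, [0.37, 0.14, 0.039])]
cutter [(0.71, [0.759, -0.077, 0.016]), (0.58, [0.486, 0.263, 0.024])]
```

View pics/c1.png

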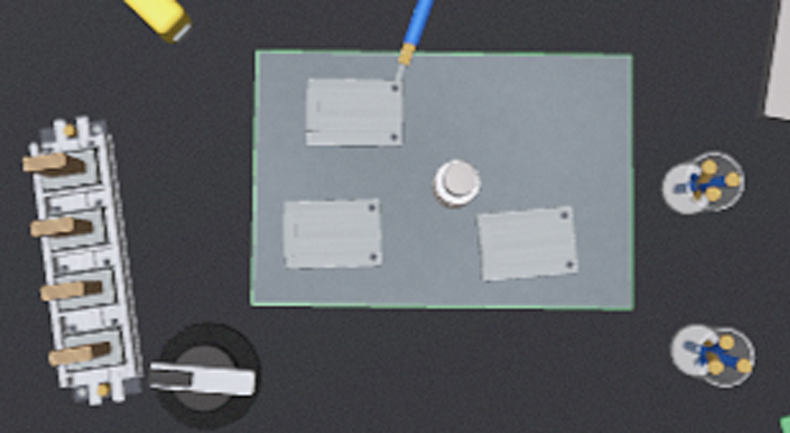

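```bash
cat >> h.py <<'E'
def go(pos,yaw,tilt=0):
    "shift (tool axes) and rotvec deg from the measured pose to tool-down pose, tool x at yaw deg"
    o=monitor.get_obs(); A=R.from_quat(o["ee_rot"])
    B=R.from_euler('z',yaw,degrees=True)*R.from_euler('x',180+tilt,degrees=True)
    print("t",np.round(o["clock"],2),"at",np.round(o["position"],4),"shift",np.round(A.inv().apply(np.array(pos)-o["position"]),4),"rot",np.round((A.inv()*B).as_rotvec(degrees=True),2), "F",np.round(o["ft_force"],1))
E
python3 - <<'E'
from h import *
f=lambda x,y,z: np.round(plane("top",[130+x/2.55-.3,130+y/2.55-.3],z)[0],4)
print("cap",f(459,180,.136),"shoulder", f(456,183,.094))
print("a",f(689,189,.003),f(717,181,.105)); print("b",f(696,348,.003),f(726,357,.105))
print("wt", [f(*q) for q in [(45,162,.128),(52,228,.128),(62,291,.128),(72,356,.128)]])
go([.562,-.111,.23],-90)
E
```

```text
cap [ 0.5645 -0.1097  0.136 ] shoulder [ 0.5648 -0.1094  0.094 ]
a [ 0.5705 -0.3613  0.003 ] [ 0.5712 -0.362   0.105 ]
b [ 0.4034 -0.3693  0.003 ] [ 0.4016 -0.3711  0.105 ]
wt [array([0.5741, 0.2844, 0.128 ]), array([0.5114, 0.2753, 0.128 ]), array([0.452 , 0.2635, 0.128 ]), array([0.3912, 0.2516, 0.128 ])]
t 0.5 at [ 0.172  -0.6009  0.2313] shift [-0.3636 -0.5097  0.0013] rot [-0.    0.   15.97] F [1.1 0.2 0.6]
```

{"fn": "servo_tool", "kwargs": {
  "motion": [
    [0.7,-0.1,-0.14,0,0,0,4],
    [0.7,-0.2,-0.28,0,0,0,8],
    [0.7,-0.3,-0.42,0,0,0,12],
    [0.7,-0.364,-0.514,0,0,0,16],
    [0.7,-0.364,-0.514,0,0,0,16],
    [0.7,-0.364,-0.514,0,0,0,16],
    [0.7,-0.364,-0.514,0,0,0,16],
    [0.7,-0.364,-0.514,0,0,0,16],
    [0.7,-0.364,-0.514,0,0,0,16],
    [0.7,-0.364,-0.514,0,0,0,16],
    [0.7,-0.364,-0.514,0,0,0,16],
    [0.7,-0.364,-0.514,0,0,0,16],
    [0.7,-0.364,-0.514,0,0,0,16],
    [0.7,-0.364,-0.514,0,0,0,16]
  ],
  "grip_force": 40
}}

```text
clock: 2.25
position: [0.5655, -0.111, 0.2315]
ee_rot: [-0.706, 0.708, -0.0, -0.0]
ft_force: [0.4, -0.3, 0.2]
grip_width: 0.699
```

Run:
```python
from h import *
go([.5645,-.1097,.09],-90)
o=monitor.get_obs(); p,d=eyes.camera("wrist"); cv2.imwrite("pics/w1.png",p)
C=cloud("wrist",d,o); m=(C[...,2]>.125)&(C[...,2]<.15)&(d>0); print(m.sum(), C[m].mean(0) if m.any() else 0, C[m].min(0),C[m].max(0))
```

```text
t 2.25 at [ 0.5655 -0.111   0.2315] shift [-0.0013  0.001   0.1415] rot [-0.01 -0.04 -0.15] F [ 0.4 -0.3  0.2]
1193 [ 0.56915361 -0.11966334  0.13500644] [ 0.55287809 -0.35230559  0.12503221] [ 0.58394129 -0.09387427  0.13770883]
```

View pics/w1.png

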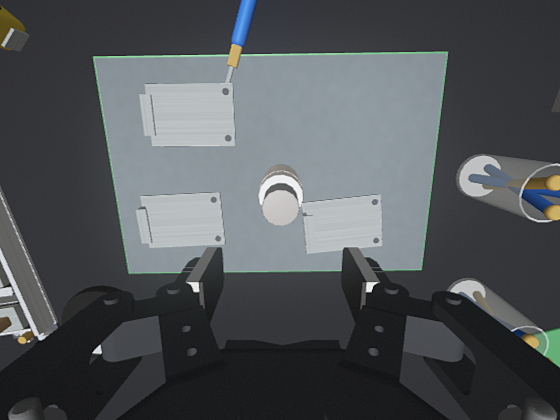

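{"fn": "servo_tool", "kwargs": {
  "motion": [
    [0.7,-0.001,-0.002,0.05,0,0,0],
    [0.7,-0.001,-0.002,0.1,0,0,0],
    [0.7,-0.001,-0.002,0.143,0,0,0],
    [0.7,-0.001,-0.002,0.143,0,0,0],
    [0.1,-0.001,-0.002,0.143,0,0,0],
    [0.1,-0.001,-0.002,0.143,0,0,0],
    [0.1,-0.001,-0.002,0.143,0,0,0],
    [0.1,-0.001,-0.002,0.143,0,0,0],
    [0.1,-0.001,-0.002,0.143,0,0,0],
    [0.1,-0.001,-0.002,0.143,0,0,0],
    [0.1,-0.001,-0.002,0.103,0,0,0],
    [0.1,-0.001,-0.002,0.043,0,0,0],
    [0.1,-0.001,-0.002,-0.007,0,0,0],
    [0.1,-0.001,-0.002,-0.007,0,0,0]
  ],
  "grip_force": 40
}}

```text
clock: 4.05
position: [0.5701, -0.1084, 0.2436]
ee_rot: [-0.707, 0.707, -0.004, 0.002]
ft_force: [-0.3, -0.5, -2.7]
grip_width: 0.47
```

Run:
```python
from h import *
go([.4866,-.3658,.235],-90)
o=monitor.get_obs(); p,d=eyes.camera("wrist"); cv2.imwrite("pics/w2.png",p)
```

```text
t 4.05 at [ 0.5701 -0.1084  0.2436] shift [0.2574 0.0835 0.0084] rot [-0.47 -0.12 -0.02] F [-0.3 -0.5 -2.7]
```

View pics/w2.png

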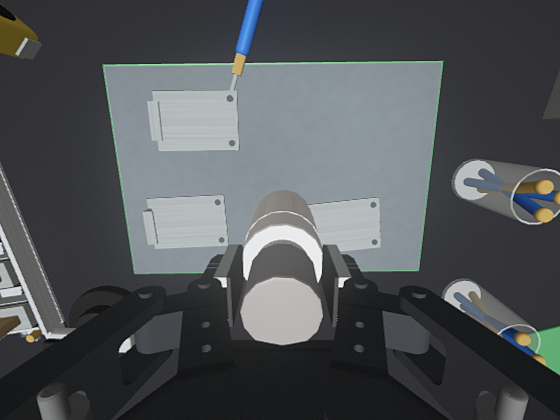

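{"fn": "servo_tool", "kwargs": {
  "motion": [
    [0.1,0.06,0.02,0.005,-0.4,0,0],
    [0.1,0.12,0.04,0.005,-0.4,0,0],
    [0.1,0.18,0.06,0.005,-0.4,0,0],
    [0.1,0.23,0.075,0.005,-0.4,0,0],
    [0.1,0.257,0.0835,0.005,-0.4,0,0],
    [0.1,0.257,0.0835,0.005,-0.4,0,0],
    [0.1,0.257,0.0835,0.005,-0.4,0,0],
    [0.1,0.257,0.0835,0.005,-0.4,0,0],
    [0.1,0.257,0.0835,0.005,-0.4,0,0]
  ]
}}

```text
clock: 5.22
position: [0.4848, -0.3646, 0.2333]
ee_rot: [0.707, -0.707, -0.002, 0.002]
ft_force: [-0.3, 0.2, -0.8]
grip_width: 0.47
```

Run:
```python
from h import *
go([.4866,-.3658,.084],-90)
o=monitor.get_obs(); p,d=eyes.camera("wrist"); cv2.imwrite("pics/w3.png",p); C=cloud("wrist",d,o); np.save("pics/w3.npy",C)
for n in ("tube_a",): 
    K,W=cam("wrist",o); print([(round(b["confidence"],2),np.round(W[:3,:3]@b["point"]+W[:3,3],3).tolist()) for b in models.boxes_of("wrist",n)])
```

```text
t 5.22 at [ 0.4848 -0.3646  0.2333] shift [ 0.0012 -0.0028  0.1493] rot [0.4  0.   0.06] F [-0.3  0.2 -0.8]
[(0.65, [0.574, -0.355, 0.091])]
```

View pics/w3.png

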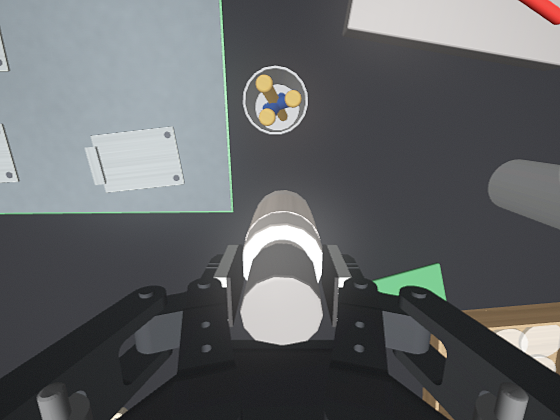

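Run:
```python
from h import *
o=monitor.get_obs(); print(plane("wrist",[[275,100]],.105,o),plane("wrist",[[277,104]],.003,o),plane("wrist",[[91,148],[174,127],[184,184],[107,192]],.01,o))
```

```text
[[ 0.57315062 -0.35845766  0.105     ]] [[ 0.57631647 -0.35854836  0.003     ]] [[ 0.52543678 -0.13431713  0.01      ]
 [ 0.549985   -0.23671095  0.01      ]
 [ 0.48151565 -0.24250027  0.01      ]
 [ 0.47120059 -0.14499796  0.01      ]]
```

{"fn": "servo_tool", "kwargs": {
  "motion": [
    [0.1,0,-0.003,0.05,0.4,0,0],
    [0.1,0,-0.003,0.1,0.4,0,0],
    [0.1,0,-0.003,0.13,0.4,0,0],
    [0.1,0,-0.003,0.145,0.4,0,0],
    [0.1,0,-0.003,0.149,0.4,0,0],
    [0.1,0,-0.003,0.15,0.4,0,0],
    [0.1,0,-0.003,0.15,0.4,0,0],
    [0.7,0,-0.003,0.15,0.4,0,0],
    [0.7,0,-0.003,0.15,0.4,0,0],
    [0.7,0,-0.003,0.15,0.4,0,0],
    [0.7,0,-0.003,0.15,0.4,0,0],
    [0.7,0,-0.003,0.1,0.4,0,0],
    [0.7,0,-0.003,0.05,0.4,0,0],
    [0.7,0,-0.003,0,0.4,0,0],
    [0.7,0,-0.003,-0.02,0.4,0,0],
    [0.7,0,-0.003,-0.02,0.4,0,0]
  ]
}}

```text
clock: 7.32
position: [0.4882, -0.3658, 0.2549]
ee_rot: [-0.707, 0.707, -0.002, 0.0]
ft_force: [0.5, -0.5, -0.8]
grip_width: 0.702
```

Run:
```python
from h import *
go([.512,.272,.24],10)
go([.512,.20,.24],10)
o=monitor.get_obs(); p,d=eyes.camera("wrist"); C=cloud("wrist",d,o); m=(abs(C[...,2]-.128)<.01)&(abs(C[...,0]-.487)<.04)&(abs(C[...,1]+.365)<.04); print(m.sum(),C[m].mean(0) if m.any() else 0,C[m].min(0),C[m].max(0))
```

```text
t 7.32 at [ 0.4882 -0.3658  0.2549] shift [-0.6379 -0.0235  0.0137] rot [-1.0000e-02 -2.1000e-01 -1.0003e+02] F [ 0.5 -0.5 -0.8]
t 7.32 at [ 0.4882 -0.3658  0.2549] shift [-0.5659 -0.0235  0.0139] rot [-1.0000e-02 -2.1000e-01 -1.0003e+02] F [ 0.5 -0.5 -0.8]
921 [ 0.48768507 -0.36640939  0.12929412] [ 0.47090959 -0.3815389   0.11802742] [ 0.50198365 -0.35070835  0.13190927]
```

{"fn": "servo_tool", "kwargs": {
  "motion": [
    [0.4,-0.06,0,-0.03,0,0,-10],
    [0.4,-0.12,0,-0.03,0,0,-20],
    [0.4,-0.18,0,-0.03,0,0,-30],
    [0.4,-0.24,0,-0.03,0,0,-40],
    [0.4,-0.3,0,-0.03,0,0,-50],
    [0.4,-0.36,0,-0.03,0,0,-60],
    [0.4,-0.42,0,-0.02,0,0,-70],
    [0.4,-0.48,0,-0.01,0,0,-80],
    [0.4,-0.54,0,0,0,0,-90],
    [0.4,-0.606,0.008,0,0,0,-100],
    [0.4,-0.606,0.008,0,0,0,-100],
    [0.4,-0.606,0.008,0,0,0,-100],
    [0.4,-0.606,0.008,0,0,0,-100],
    [0.4,-0.606,0.008,0,0,0,-100],
    [0.4,-0.606,0.008,0,0,0,-100]
  ]
}}

```text
clock: 9.25
position: [0.4801, 0.2398, 0.2533]
ee_rot: [0.996, 0.086, 0.0, 0.0]
ft_force: [1.4, -0.3, 0.5]
grip_width: 0.397
```

Run:
```python
from h import *
go([.5,.25,.24],10)
o=monitor.get_obs(); p,d=eyes.camera("wrist"); C=cloud("wrist",d,o); cv2.imwrite("pics/w4.png",p)
m=(abs(C[...,2]-.128)<.008)&(d>0)&(abs(C[...,0]-.48)<.15)&(abs(C[...,1]-.26)<.08)
n,l,s,c=cv2.connectedComponentsWithStats(m.astype(np.uint8))
q=[]
for i in range(1,n):
    if s[i,4]>150:
        P=C[l==i]; r=cv2.minAreaRect(P[:,:2].astype(np.float32)*1000); print(s[i,4],np.round(P.mean(0),4),np.round(np.array(r[0]),1),np.round(r[1],1),round(r[2],1),[int(x) for x in c[i]])
```

```text
t 9.25 at [0.4801 0.2398 0.2533] shift [ 0.0214 -0.0066  0.0133] rot [ 0.03 -0.02 -0.11] F [ 1.4 -0.3  0.5]
693 [0.5146 0.2792 0.127 ] [515.2 278.8] [14.1 38.9] 9.6 [326, 166]
735 [0.3946 0.2567 0.127 ] [393.5 255.8] [14.8 39.7] 10.1 [191, 168]
668 [0.4548 0.2669 0.1273] [454.6 266.4] [13.9 39. ] 10.2 [259, 168]
742 [0.5748 0.2889 0.1267] [576.  288.5] [13.9 39.1] 10.2 [394, 167]
```

View pics/w4.png

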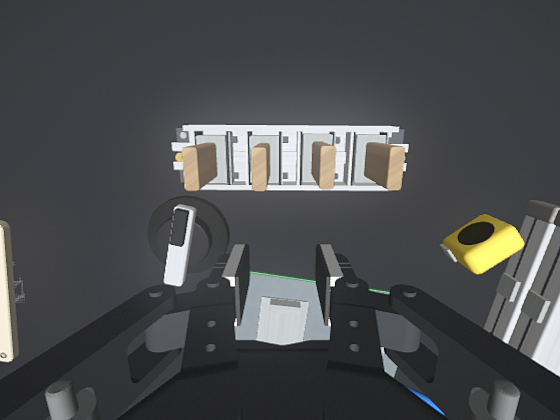

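{"fn": "servo_tool", "kwargs": {
  "motion": [
    [0.4,0.05,-0.015,0,0,0,-0.2],
    [0.4,0.1018,-0.031,0,0,0,-0.2],
    [0.4,0.1018,-0.031,0.03,0,0,-0.2],
    [0.4,0.1018,-0.031,0.08,0,0,-0.2],
    [0.4,0.1018,-0.031,0.13,0,0,-0.2],
    [0.4,0.1018,-0.031,0.165,0,0,-0.2],
    [0.4,0.1018,-0.031,0.181,0,0,-0.2],
    [0.4,0.1018,-0.031,0.181,0,0,-0.2],
    [0.4,0.1018,-0.031,0.181,0,0,-0.2],
    [0,0.1018,-0.031,0.181,0,0,-0.2],
    [0,0.1018,-0.031,0.181,0,0,-0.2],
    [0,0.1018,-0.031,0.181,0,0,-0.2],
    [0,0.1018,-0.031,0.181,0,0,-0.2],
    [0,0.1018,-0.031,0.181,0,0,-0.2]
  ],
  "grip_force": 90
}}

```text
clock: 11.05
position: [0.5758, 0.2892, 0.0738]
ee_rot: [0.996, 0.088, 0.001, -0.0]
ft_force: [2.2, 0.8, 7.0]
grip_width: 0.151
```

{"fn": "servo_tool", "kwargs": {
  "motion": [
    [0,0,0.0048,-0.0005,6,0,0],
    [0,0,0.0092,-0.001,11.5,0,0],
    [0,0,0.0092,-0.001,11.5,0,0],
    [0,0,0.0032,-0.0016,4,0,0],
    [0,0,-0.0032,-0.0023,-4,0,0],
    [0,0,-0.0092,-0.003,-11.5,0,0],
    [0,0,-0.0092,-0.003,-11.5,0,0]
  ]
}}

```text
clock: 11.92
position: [0.5736, 0.2978, 0.0749]
ee_rot: [0.991, 0.089, 0.01, 0.103]
ft_force: [4.2, -1.3, -3.8]
grip_width: 0.15
```

```bash
cat > look.py <<'E'
from h import *
import sys
go([.5,.25,.24],10.1)
o=monitor.get_obs(); p,d=eyes.camera("top"); cv2.imwrite(f"pics/{sys.argv[1]}.png",p)
p,d=eyes.camera("scene"); cv2.imwrite(f"pics/{sys.argv[1]}s.png",p)
c=p[110:210,260:400]; cv2.imwrite(f"pics/{sys.argv[1]}c.png",cv2.resize(c,None,fx=5,fy=5,interpolation=cv2.INTER_CUBIC))
print(o["grip_width"])
E
python3 look.py r1
```

```text
t 11.92 at [0.5736 0.2978 0.0749] shift [-0.0807  0.0672 -0.1548] rot [11.88 -0.11  0.16] F [ 4.2 -1.3 -3.8]
0.15040558090751477
```

View pics/r1c.png

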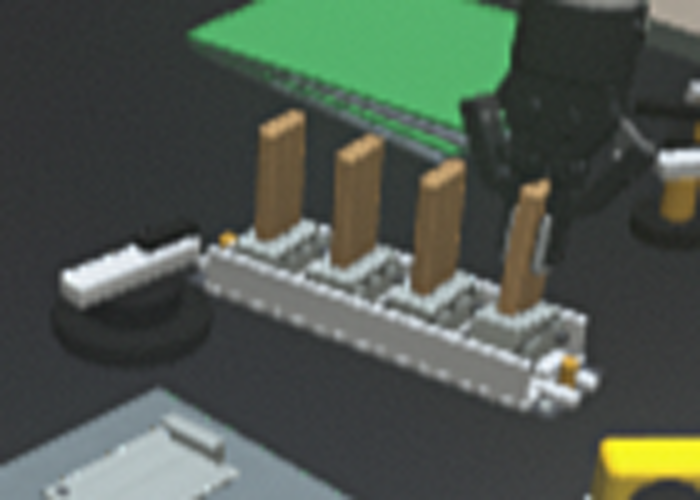

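```bash
cat > rock.py <<'E'
# rows for a rock: start tilt th0 (deg), list of tilts, L, rise per row computed as 1mm/11.46deg
import sys,numpy as np
from scipy.spatial.transform import Rotation as R
th0=float(sys.argv[1]); L=float(sys.argv[2]); seq=[float(x) for x in sys.argv[3].split(",")]; k=float(sys.argv[4]) if len(sys.argv)>4 else 1
A=R.from_euler('x',th0,degrees=True); r=0; last=th0; out=[]
P=A.apply([0,0,L])
for t in seq:
    r+=k*abs(t-last)/11.46*1e-3; last=t
    B=R.from_euler('x',t,degrees=True); pos=P-B.apply([0,0,L])+[0,0,-r]
    s=A.inv().apply(pos); out.append([0,0,round(s[1],4),round(s[2],4),round(t-th0,1),0,0])
print(out, "rise",r)
E
python3 rock.py -11.5 .046 "-4,4,11.5,11.5,4,-4,-11.5,-11.5,-4,4,11.5,11.5,4,-4,-11.5,-11.5,-6,0,0"
python3 rock.py 0 .046 "6,11.5,11.5,4,-4,-11.5,-11.5,-4,4,11.5,11.5,4,-4,-11.5,-11.5,-6,0,0"
```

```text
[[0, 0, np.float64(0.0061), np.float64(-0.0002), 7.5, 0, 0], [0, 0, np.float64(0.0126), np.float64(0.0003), 15.5, 0, 0], [0, 0, np.float64(0.0184), np.float64(0.0017), 23.0, 0, 0], [0, 0, np.float64(0.0184), np.float64(0.0017), 23.0, 0, 0], [0, 0, np.float64(0.0128), np.float64(-0.0009), 15.5, 0, 0], [0, 0, np.float64(0.0067), np.float64(-0.0029), 7.5, 0, 0], [0, 0, np.float64(0.0008), np.float64(-0.0039), 0.0, 0, 0], [0, 0, np.float64(0.0008), np.float64(-0.0039), 0.0, 0, 0], [0, 0, np.float64(0.0069), np.float64(-0.0042), 7.5, 0, 0], [0, 0, np.float64(0.0134), np.float64(-0.0036), 15.5, 0, 0], [0, 0, np.float64(0.0192), np.float64(-0.0022), 23.0, 0, 0], [0, 0, np.float64(0.0192), np.float64(-0.0022), 23.0, 0, 0], [0, 0, np.float64(0.0136), np.float64(-0.0049), 15.5, 0, 0], [0, 0, np.float64(0.0075), np.float64(-0.0068), 7.5, 0, 0], [0, 0, np.float64(0.0016), np.float64(-0.0079), 0.0, 0, 0], [0, 0, np.float64(0.0016), np.float64(-0.0079), 0.0, 0, 0], [0, 0, np.float64(0.0061), np.float64(-0.0081), 5.5, 0, 0], [0, 0, np.float64(0.011), np.float64(-0.0079), 11.5, 0, 0], [0, 0, np.floa
[... 494 characters left out ...]
, 0, 0], [0, 0, np.float64(-0.0032), np.float64(-0.0036), -4.0, 0, 0], [0, 0, np.float64(0.0032), np.float64(-0.0043), 4.0, 0, 0], [0, 0, np.float64(0.0092), np.float64(-0.0041), 11.5, 0, 0], [0, 0, np.float64(0.0092), np.float64(-0.0041), 11.5, 0, 0], [0, 0, np.float64(0.0032), np.float64(-0.0056), 4.0, 0, 0], [0, 0, np.float64(-0.0032), np.float64(-0.0063), -4.0, 0, 0], [0, 0, np.float64(-0.0092), np.float64(-0.0061), -11.5, 0, 0], [0, 0, np.float64(-0.0092), np.float64(-0.0061), -11.5, 0, 0], [0, 0, np.float64(-0.0048), np.float64(-0.0073), -6.0, 0, 0], [0, 0, np.float64(0.0), np.float64(-0.008), 0.0, 0, 0], [0, 0, np.float64(0.0), np.float64(-0.008), 0.0, 0, 0]] rise 0.008027923211169284
```

{"fn": "servo_tool", "kwargs": {
  "motion": [
    [0,0,0.006,0,7.5,0,0],
    [0,0,0.0126,0.0003,15.5,0,0],
    [0,0,0.0184,0.0017,23,0,0],
    [0,0,0.0184,0.0017,23,0,0],
    [0,0,0.0128,-0.0009,15.5,0,0],
    [0,0,0.0067,-0.0029,7.5,0,0],
    [0,0,0.0008,-0.0039,0,0,0],
    [0,0,0.0008,-0.0039,0,0,0],
    [0,0,0.0069,-0.0042,7.5,0,0],
    [0,0,0.0134,-0.0036,15.5,0,0],
    [0,0,0.0192,-0.0022,23,0,0],
    [0,0,0.0192,-0.0022,23,0,0],
    [0,0,0.0136,-0.0049,15.5,0,0],
    [0,0,0.0075,-0.0068,7.5,0,0],
    [0,0,0.0016,-0.0079,0,0,0],
    [0,0,0.0016,-0.0079,0,0,0],
    [0,0,0.0061,-0.0081,5.5,0,0],
    [0,0,0.011,-0.0079,11.5,0,0],
    [0,0,0.011,-0.0079,11.5,0,0]
  ]
}}

```text
clock: 14.4
position: [0.5756, 0.2873, 0.0849]
ee_rot: [0.996, 0.087, 0.0, 0.0]
ft_force: [7.6, 0.6, -10.3]
grip_width: 0.151
```

```bash
python3 look.py r2
```

```text
t 14.4 at [0.5756 0.2873 0.0849] shift [-0.0808  0.0237 -0.1552] rot [ 0.01 -0.05 -0.13] F [  7.6   0.6 -10.3]
0.15120660870333272
```

View pics/r2c.png

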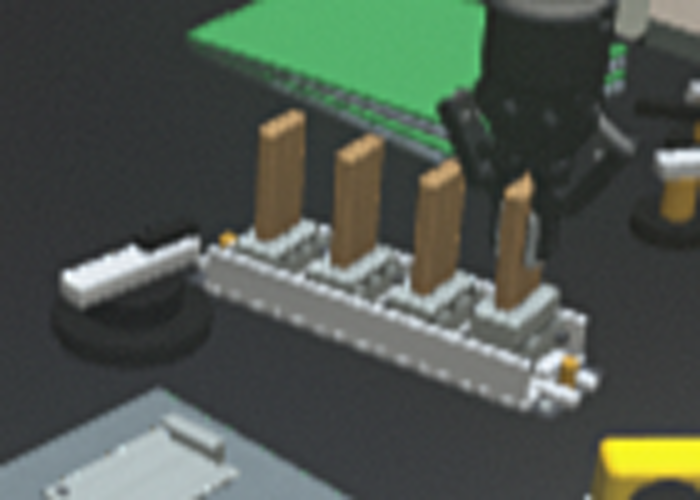

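{"fn": "servo_tool", "kwargs": {
  "motion": [
    [0,0,0.0048,-0.0003,6,0,0],
    [0,0,0.0092,-0.0001,11.5,0,0],
    [0,0,0.0092,-0.0001,11.5,0,0],
    [0,0,0.0032,-0.0015,4,0,0],
    [0,0,-0.0032,-0.0022,-4,0,0],
    [0,0,-0.0092,-0.0021,-11.5,0,0],
    [0,0,-0.0092,-0.0021,-11.5,0,0],
    [0,0,-0.0032,-0.0036,-4,0,0],
    [0,0,0.0032,-0.0043,4,0,0],
    [0,0,0.0092,-0.0041,11.5,0,0],
    [0,0,0.0092,-0.0041,11.5,0,0],
    [0,0,0.0032,-0.0056,4,0,0],
    [0,0,-0.0032,-0.0063,-4,0,0],
    [0,0,-0.0092,-0.0061,-11.5,0,0],
    [0,0,-0.0092,-0.0061,-11.5,0,0],
    [0,0,-0.0048,-0.0073,-6,0,0],
    [0,0,0,-0.008,0,0,0],
    [0,0,0,-0.008,0,0,0],
    [0,0,0,-0.008,0,0,0]
  ]
}}

```text
clock: 16.88
position: [0.5732, 0.2906, 0.0935]
ee_rot: [0.996, 0.09, -0.0, 0.002]
ft_force: [0.2, -0.5, -2.8]
grip_width: 0.152
```

{"fn": "servo_tool", "kwargs": {
  "motion": [
    [0,0,0.0048,-0.001,6,0,0],
    [0,0,0.0092,-0.002,11.5,0,0],
    [0,0,0.0032,-0.003,4,0,0],
    [0,0,-0.0032,-0.004,-4,0,0],
    [0,0,-0.0092,-0.005,-11.5,0,0],
    [0,0,-0.0048,-0.006,-6,0,0],
    [0,0,0,-0.008,0,0,0],
    [0,0,0,-0.01,0,0,0]
  ]
}}

```text
clock: 17.88
position: [0.5746, 0.2877, 0.103]
ee_rot: [0.996, 0.088, -0.0, 0.002]
ft_force: [0.2, -0.8, -4.7]
grip_width: 0.152
```

{"fn": "servo_tool", "kwargs": {
  "motion": [
    [0,0,0,-0.04,0,0,0],
    [0,0,0,-0.1,0,0,0],
    [0,-0.01,0.03,-0.147,0,0,0],
    [0,-0.025,0.08,-0.147,0,0,0],
    [0,-0.04,0.13,-0.147,0,0,0],
    [0,-0.058,0.19,-0.147,0,0,0],
    [0,-0.076,0.25,-0.147,0,0,0],
    [0,-0.094,0.31,-0.147,0,0,0],
    [0,-0.113,0.37,-0.147,0,0,0],
    [0,-0.131,0.43,-0.147,0,0,0],
    [0,-0.149,0.49,-0.147,0,0,0],
    [0,-0.158,0.518,-0.147,0,0,0],
    [0,-0.158,0.518,-0.147,0,0,0],
    [0,-0.158,0.518,-0.147,0,0,0],
    [0,-0.158,0.518,-0.147,0,0,0],
    [0,-0.158,0.518,-0.147,0,0,0]
  ]
}}

```text
clock: 19.88
position: [0.511, -0.2479, 0.2504]
ee_rot: [0.996, 0.09, -0.0, 0.0]
ft_force: [-0.0, -0.1, -4.6]
grip_width: 0.153
```

```bash
cat > plates.py <<'E'
from h import *
def bird(n,p,o=None,x=(.42,.72),y=(-.30,.12),z=.01):
    g=np.mgrid[y[1]:y[0]:-.0005, x[0]:x[1]:.0005]; Y,X=g   # rows: y falling, cols: x rising
    P=np.stack([X,Y,np.full_like(X,z)],-1).reshape(-1,3)
    m=proj(n,P,o).reshape(*X.shape,2).astype(np.float32)
    return cv2.remap(p,m[...,0],m[...,1],cv2.INTER_LINEAR)
def find(n,p,o=None,th=None):
    b=bird(n,p,o); g=cv2.GaussianBlur(cv2.cvtColor(b,cv2.COLOR_BGR2GRAY),(5,5),0)
    mid=np.median(g[g>60]) ; t=th or mid+18
    m=((g>t)&(g<235)).astype(np.uint8); m=cv2.morphologyEx(m,cv2.MORPH_OPEN,np.ones((7,7))); m=cv2.morphologyEx(m,cv2.MORPH_CLOSE,np.ones((9,9)))
    cs,_=cv2.findContours(m,cv2.RETR_EXTERNAL,cv2.CHAIN_APPROX_NONE); 
    for c in cs:
        if cv2.contourArea(c)<15000: continue
        (cx,cy),wh,a=cv2.minAreaRect(c)
        # direction of long side in world
        bp=cv2.boxPoints(((cx,cy),wh,a)); e=[bp[1]-bp[0],bp[2]-bp[1]]; e=max(e,key=np.linalg.norm); d=np.array([e[0],-e[1]]); 
        if d[1]<0: d=-d
        print("rect mid",np.round([.42+cx*.0005,.12-cy*.0005],4),"size mm",np.round(np.array(wh)/2,1),"xdir deg",round(np.degrees(np.arctan2(d[1],d[0])),1),"fill",round(cv2.contourArea(c)/wh[0]/wh[1],2))
    return b,m,t
E
python3 - <<'E'
from plates import *
go([.51,-.19,.25],5)
o=monitor.get_obs(); p,d=eyes.camera("wrist"); cv2.imwrite("pics/w5.png",p)
b,m,t=find("wrist",p,o); print(t)
q,d2=eyes.camera("top"); cv2.imwrite("pics/t5.png",q); print("top"); b2,m2,t=find("top",q); print(t)
s=lambda x: cv2.resize(x,None,fx=.45,fy=.45)
row=np.hstack([s(b),s(cv2.cvtColor(m*255,8)),s(b2)]) 
cv2.imwrite("pics/b5.png",row[:,:800]); cv2.imwrite("pics/w5v.png",np.vstack([cv2.resize(p,(430,322)),row[:270,:430] if row.shape[1]>430 else row]))
cv2.imwrite("pics/v5.png",np.hstack([cv2.resize(p,(504,378)),s(b)[:378],s(cv2.cvtColor(m*255,8))[:378]])[:, :800])
E
```

```text
t 19.88 at [ 0.511  -0.2479  0.2504] shift [ 0.0093 -0.0571  0.0004] rot [0.02 0.01 5.28] F [-0.  -0.1 -4.6]
rect mid [ 0.485  -0.1857] size mm [102.8  72.9] xdir deg 99.9 fill 0.94
195.0
top
rect mid [ 0.4832 -0.1884] size mm [101.4  74.2] xdir deg 99.6 fill 0.89
rect mid [ 0.6639 -0.01  ] size mm [112.8 108.6] xdir deg 91.5 fill 0.57
rect mid [0.5155 0.0151] size mm [103.5  71.7] xdir deg 92.3 fill 0.93
159.0
```

View pics/v5.png

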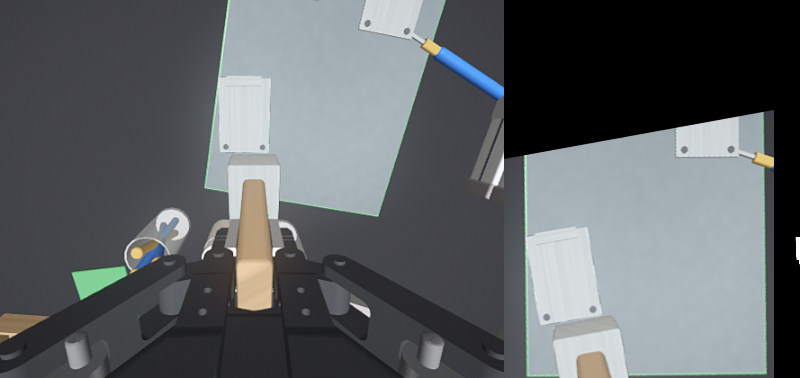

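```bash
cat > held.py <<'E'
from h import *
def held():
    o=monitor.get_obs(); p,d=eyes.camera("wrist"); K,W=cam("wrist",o); T=np.array(eyes.camera_info("wrist")["tool_from_camera"])
    C=cloud("wrist",d,o); t=R.from_quat(o["ee_rot"]).inv().apply((C-o["position"]).reshape(-1,3)); t=t[d.ravel()>0]
    f=t[(abs(t[:,0])<.016)&(t[:,1]<-.005)&(t[:,1]>-.04)&(abs(t[:,2]-.03)<.006)]
    e=t[(abs(t[:,0])<.016)&(t[:,1]<-.015)&(t[:,1]>-.04)&(t[:,2]>.02)&(t[:,2]<.056)]
    g=t[(abs(t[:,0])<.006)&(abs(t[:,1])<.03)&(t[:,2]<-.03)&(t[:,2]>-.07)]
    for n,q in (("foot top",f),("end face",e),("grip",g)):
        print(n,len(q),np.round(q.mean(0),4) if len(q) else 0,np.round(q.min(0),4) if len(q) else 0,np.round(q.max(0),4) if len(q) else 0)
    A=np.c_[f[:,:2],np.ones(len(f))]; s=np.linalg.lstsq(A,f[:,2],rcond=None)[0]; print("foot top slopes deg x,y",np.degrees(np.arctan(s[:2])), "z0",s[2])
E
python3 - <<'E'
from held import *
held(); go([.4855,-.193,.25],9.8)
E
```

```text
foot top 2047 [-0.0001 -0.026   0.0269] [-0.016  -0.0383  0.024 ] [ 0.016 -0.005  0.036]
end face 2104 [ 0.     -0.0309  0.0289] [-0.016  -0.0398  0.02  ] [ 0.016  -0.015   0.0538]
grip 3237 [ 0.0001 -0.0111 -0.051 ] [-0.006  -0.0208 -0.0585] [ 0.006   0.0072 -0.03  ]
foot top slopes deg x,y [0.18291935 0.50483651] z0 0.027110902394005397
t 20.02 at [ 0.5107 -0.2487  0.2503] shift [-0.015  -0.0593  0.0003] rot [0.02 0.01 0.4 ] F [ 0.5 -0.1 -3.6]
```

```bash
cat >> held.py <<'E'
    q=t[(abs(t[:,0])<.012)&(t[:,1]<-.015)&(t[:,1]>-.045)&(t[:,2]>.018)&(t[:,2]<.056)]
    for lo in np.arange(-.042,-.02,.002):
        k=q[(q[:,1]>=lo)&(q[:,1]<lo+.002)]; print(round(lo*1000),len(k),np.round(np.median(k[:,2]),4) if len(k) else "")
E
python3 -c "
from held import *
held()"|tail -11
```

```text
-42 0 
-40 253 0.0425
-38 263 0.0294
-36 158 0.0247
-34 132 0.0247
-32 141 0.025
-30 148 0.0253
-28 151 0.0247
-26 60 0.0257
-24 54 0.026
-22 48 0.0264
```

```bash
cat > held2.py <<'E'
from h import *
def held(tilt0=0):
    o=monitor.get_obs(); p,d=eyes.camera("wrist"); C=cloud("wrist",d,o)
    t=R.from_quat(o["ee_rot"]).inv().apply((C-o["position"]).reshape(-1,3)); t=t[d.ravel()>0]
    ft=t[(abs(t[:,0])<.014)&(t[:,1]<-.012)&(t[:,1]>-.05)&(t[:,2]>.015)&(t[:,2]<.037)&((abs(t[:,0])>.010)|(t[:,1]<-.026))]
    fe=t[(abs(t[:,0])<.014)&(t[:,1]<-.012)&(t[:,1]>-.05)&(t[:,2]>.032)&(t[:,2]<.055)]
    ge=t[(abs(t[:,0])<.005)&(t[:,1]<-.005)&(t[:,1]>-.04)&(t[:,2]<.015)&(t[:,2]>-.048)]
    zt=np.median(ft[:,2]); ft=ft[abs(ft[:,2]-zt)<.0045]
    a=np.polyfit(ft[:,1],ft[:,2],1); e=np.polyfit(fe[:,2],fe[:,1],1); g=np.polyfit(ge[:,2],ge[:,1],1)
    print("tilt from foot top",np.degrees(a[0]).round(1),len(ft),"end",-np.degrees(e[0]).round(1),len(fe),"grip end",-np.degrees(g[0]).round(1),len(ge))
    print("foot top z at y=0",a[1].round(4),"grip end y at z0",g[1].round(4),"end face y at z=.04",np.polyval(e,.04).round(4))
    print("yaw of the grip faces? x mid",ft[:,0].mean().round(4))
E
python3 -c "
from held2 import *
held()"
```

```text
tilt from foot top 4.5 1269 end 6.3 379 grip end 8.4 1634
foot top z at y=0 0.0279 grip end y at z0 -0.0246 end face y at z=.04 -0.0386
yaw of the grip faces? x mid -0.0001
```

{"fn": "servo_tool", "kwargs": {
  "motion": [
    [0,-0.007,-0.025,0,-3,0,0.4],
    [0,-0.015,-0.0546,0.02,-7,0,0.4],
    [0,-0.015,-0.0546,0.07,-7,0,0.4],
    [0,-0.015,-0.0546,0.12,-7,0,0.4],
    [0,-0.015,-0.0546,0.155,-7,0,0.4],
    [0,-0.015,-0.0546,0.169,-7,0,0.4],
    [0,-0.015,-0.0546,0.169,-7,0,0.4],
    [0,-0.015,-0.0546,0.169,-7,0,0.4]
  ]
}}

```text
clock: 21.12
position: [0.4874, -0.1983, 0.0828]
ee_rot: [0.994, 0.085, 0.007, 0.061]
ft_force: [-0.1, -0.1, -4.2]
grip_width: 0.153
```

Run:
```python
from plates import *
go([.4863,-.1977,.066],9.8,-7)
go([.4863,-.1977,.066],9.8,7)
o=monitor.get_obs(); p,d=eyes.camera("wrist"); cv2.imwrite("pics/w6.png",p); print(R.from_quat(o["ee_rot"]).as_matrix()[:,2])
```

```text
t 21.12 at [ 0.4874 -0.1983  0.0828] shift [-0.001  -0.0028  0.0166] rot [ 0.08 -0.14 -0.05] F [-0.1 -0.1 -4.2]
t 21.12 at [ 0.4874 -0.1983  0.0828] shift [-0.001  -0.0028  0.0166] rot [14.08 -0.15 -0.03] F [-0.1 -0.1 -4.2]
[ 0.02339219 -0.12099342 -0.99237765]
```

View pics/w6.png

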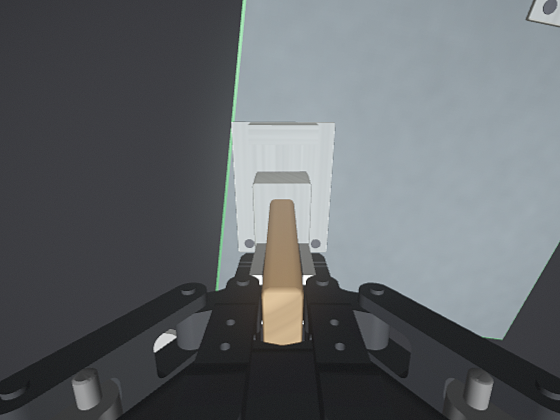

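Run:
```python
from h import *
o=monitor.get_obs(); yd=R.from_quat(o["ee_rot"]).as_matrix()[:,0]; ax=np.array([-yd[1],yd[0],0]); 
e=plane("wrist",[[283,172]],.0268,o)[0]; a=plane("wrist",[[284,125]],.01,o)[0]; b=plane("wrist",[[283,251]],.01,o)[0]
l=plane("wrist",[[234,124],[334,124],[240,251],[328,251]],.01,o)
print(e,e-.028*ax,a,b,(a+b)/2,np.linalg.norm(a-b),(a+b)/2-.006*ax); print(l,l.mean(0))
```

```text
[ 0.48311953 -0.1664054   0.0268    ] [ 0.48787136 -0.19399914  0.0268    ] [ 0.47906281 -0.13887361  0.01      ] [ 0.49507403 -0.23459474  0.01      ] [ 0.48706842 -0.18673418  0.01      ] 0.0970509904789152 [ 0.48808667 -0.19264712  0.01      ]
[[ 0.4459625  -0.14394423  0.01      ]
 [ 0.5119488  -0.13252253  0.01      ]
 [ 0.46140897 -0.24040605  0.01      ]
 [ 0.53031644 -0.22851116  0.01      ]] [ 0.48740917 -0.18634599  0.01      ]
```

{"fn": "servo_tool", "kwargs": {
  "motion": [
    [0,0,-0.0015,0.005,0,0,0],
    [0,0,-0.002,0.01,0,0,0],
    [0,0,-0.0025,0.0135,0,0,0],
    [0,0,-0.0028,0.0155,0,0,0],
    [0,0,-0.0029,0.0165,0,0,0],
    [0,0,-0.0029,0.0165,0,0,0]
  ]
}}

```text
clock: 21.92
position: [0.4865, -0.197, 0.0672]
ee_rot: [0.994, 0.085, 0.005, 0.062]
ft_force: [-16.2, 6.8, 33.9]
grip_width: 0.152
```

{"fn": "servo_tool", "kwargs": {
  "motion": [
    [0,0,0.0002,-0.0016,0,0,0],
    [0,0,0.0002,-0.0016,0,0,0]
  ]
}}

```text
clock: 22.18
position: [0.4863, -0.197, 0.0673]
ee_rot: [0.994, 0.085, 0.005, 0.061]
ft_force: [-6.8, 4.5, 13.4]
grip_width: 0.151
```

{"fn": "servo_tool", "kwargs": {
  "motion": [
    [0,0,0.0001,-0.001,0,0,0],
    [0,0,0.0001,-0.001,0,0,0],
    [0.25,0,0.0001,-0.001,0,0,0],
    [0.45,0,0.0001,-0.001,0,0,0],
    [0.45,0,0.0001,-0.001,0,0,0],
    [0.45,0,0.0001,-0.001,0,0,0]
  ]
}}

```text
clock: 22.92
position: [0.4862, -0.1971, 0.0671]
ee_rot: [0.995, 0.085, 0.005, 0.061]
ft_force: [0.7, -0.4, -0.7]
grip_width: 0.446
```

Run:
```python
from h import *
go([.4863,-.1977,.25],9.8,-7)
go([.55,.26,.25],10)
```

```text
t 22.92 at [ 0.4862 -0.1971  0.0671] shift [ 1.000e-04  2.290e-02 -1.815e-01] rot [ 0.   -0.03 -0.03] F [ 0.7 -0.4 -0.7]
t 22.92 at [ 0.4862 -0.1971  0.0671] shift [ 0.1406 -0.4141 -0.2351] rot [ 7.   -0.02 -0.23] F [ 0.7 -0.4 -0.7]
```

{"fn": "servo_tool", "kwargs": {
  "motion": [
    [0.45,0,0.006,-0.048,0,0,0],
    [0.45,0,0.012,-0.096,0,0,0],
    [0.45,0,0.018,-0.144,0,0,0],
    [0.45,0,0.0229,-0.1815,0,0,0],
    [0.45,0,0.0629,-0.1815,7,0,0],
    [0.45,0,0.0829,-0.1815,7,0,0],
    [0.45,0,0.0829,-0.1815,7,0,0],
    [0.45,0,0.0829,-0.1815,7,0,0]
  ]
}}

```text
clock: 23.92
position: [0.4964, -0.2549, 0.257]
ee_rot: [0.996, 0.086, 0.0, -0.0]
ft_force: [-0.0, -0.2, -0.6]
grip_width: 0.454
```

```bash
cat > weights.py <<'E'
from plates import *
def wt(C,c,rad=.06,zs=.010):
    "grip top + foot top of a weight standing near c"
    near=np.hypot(C[...,0]-c[0],C[...,1]-c[1])<rad
    for n,z in (("grip top",zs+.112),("foot top",zs+.028)):
        m=near&(abs(C[...,2]-z)<.006)
        if m.sum()<30: print(n,"none"); continue
        P=C[m]; r=cv2.minAreaRect(P[:,:2].astype(np.float32)*1000); print(n,m.sum(),np.round(r[0],1),np.round(r[1],1),round(r[2],1),"z",P[:,2].mean().round(4))
E
python3 - <<'E'
from weights import *
o=monitor.get_obs(); p,d=eyes.camera("wrist"); cv2.imwrite("pics/w7.png",p); wt(cloud("wrist",d,o),(.487,-.193)); find("wrist",p,o,195); cv2.imwrite("pics/w7.png",p)
go([.5148,.278,.25],10.1)
q,d=eyes.camera("top"); print("top"); find("top",q); wt(cloud("top",d),(.487,-.193))
E
```

```text
grip top 677 [ 485.9 -191. ] [13.5 39.7] 9.6 z 0.1214
foot top 738 [ 485.7 -191.3] [33.7 55.1] 9.3 z 0.0376
rect mid [ 0.4845 -0.1857] size mm [103.8  74.5] xdir deg 99.8 fill 0.92
t 23.98 at [ 0.4964 -0.2547  0.2572] shift [ 0.1097 -0.5216  0.0073] rot [-0.01 -0.01 -0.2 ] F [-0.4  0.6  0.1]
top
rect mid [ 0.4832 -0.1885] size mm [101.4  74.2] xdir deg 99.5 fill 0.89
rect mid [ 0.6639 -0.01  ] size mm [113.  108.4] xdir deg 91.6 fill 0.58
rect mid [0.5155 0.0151] size mm [103.4  71.7] xdir deg 92.3 fill 0.93
grip top 93 [ 483.3 -191.4] [13.7 38.8] 9.3 z 0.1212
foot top 172 [ 483.1 -191.5] [33.6 55.9] 9.4 z 0.0377
```

View pics/w7.png

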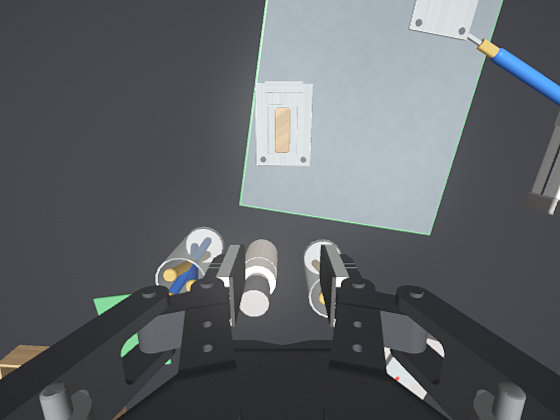

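{"fn": "servo_tool", "kwargs": {
  "motion": [
    [0.4,0.012,-0.06,0.007,0,0,0],
    [0.4,0.025,-0.12,0.007,0,0,0],
    [0.4,0.038,-0.18,0.007,0,0,0],
    [0.4,0.05,-0.24,0.007,0,0,0],
    [0.4,0.063,-0.3,0.007,0,0,0],
    [0.4,0.076,-0.36,0.007,0,0,0],
    [0.4,0.088,-0.42,0.007,0,0,0],
    [0.4,0.1,-0.48,0.007,0,0,-0.2],
    [0.4,0.11,-0.522,0.007,0,0,-0.2],
    [0.4,0.11,-0.522,0.007,0,0,-0.2],
    [0.4,0.11,-0.522,0.007,0,0,-0.2],
    [0.4,0.11,-0.522,0.007,0,0,-0.2],
    [0.4,0.11,-0.522,0.007,0,0,-0.2]
  ]
}}

```text
clock: 25.65
position: [0.5164, 0.2756, 0.2505]
ee_rot: [0.996, 0.086, 0.0, 0.0]
ft_force: [0.7, 0.0, 0.2]
grip_width: 0.397
```

Run:
```python
from weights import *
go([.515,.2785,.073],10.1)
o=monitor.get_obs(); p,d=eyes.camera("wrist"); C=cloud("wrist",d,o)
for c in ((.515,.279),(.4547,.266),(.3937,.256)): wt(C,c,.028,.016)
```

```text
t 25.65 at [0.5164 0.2756 0.2505] shift [-0.001  -0.0033  0.1775] rot [ 0.04 -0.05 -0.23] F [0.7 0.  0.2]
grip top 626 [515.2 278.9] [13.1 39.2] 10.2 z 0.1273
foot top 716 [514.5 279.7] [43.  53.5] 8.4 z 0.0434
grip top 655 [454.6 266.6] [14.4 39.9] 9.6 z 0.1272
foot top 591 [459.2 270.1] [39.6 55.8] 43.2 z 0.0438
grip top 699 [394.3 255.5] [14.3 40.7] 9.1 z 0.1271
foot top 660 [397.8 258.4] [37.7 55.7] 31.2 z 0.0438
```

{"fn": "servo_tool", "kwargs": {
  "motion": [
    [0.4,-0.001,-0.0035,0.05,0,0,-0.2],
    [0.4,-0.001,-0.0035,0.1,0,0,-0.2],
    [0.4,-0.001,-0.0035,0.145,0,0,-0.2],
    [0.4,-0.001,-0.0035,0.17,0,0,-0.2],
    [0.4,-0.001,-0.0035,0.1775,0,0,-0.2],
    [0.4,-0.001,-0.0035,0.1775,0,0,-0.2],
    [0.4,-0.001,-0.0035,0.1775,0,0,-0.2],
    [0,-0.001,-0.0035,0.1775,0,0,-0.2],
    [0,-0.001,-0.0035,0.1775,0,0,-0.2],
    [0,-0.001,-0.0035,0.1775,0,0,-0.2],
    [0,-0.001,-0.0035,0.1775,0,0,-0.2],
    [0,-0.001,-0.0035,0.1775,0,0,-0.2]
  ],
  "grip_force": 115
}}

```text
clock: 27.2
position: [0.5147, 0.2802, 0.0741]
ee_rot: [0.996, 0.088, 0.001, -0.0]
ft_force: [-3.9, -2.5, 8.3]
grip_width: 0.15
```

{"fn": "servo_tool", "kwargs": {
  "motion": [
    [0,0,0.0048,-0.0003,6,0,0],
    [0,0,0.0092,-0.0001,11.5,0,0],
    [0,0,0.0092,-0.0001,11.5,0,0],
    [0,0,0.0032,-0.0015,4,0,0],
    [0,0,-0.0032,-0.0022,-4,0,0],
    [0,0,-0.0092,-0.0021,-11.5,0,0],
    [0,0,-0.0092,-0.0021,-11.5,0,0],
    [0,0,-0.0032,-0.0036,-4,0,0],
    [0,0,0.0032,-0.0043,4,0,0],
    [0,0,0.0092,-0.0041,11.5,0,0],
    [0,0,0.0092,-0.0041,11.5,0,0],
    [0,0,0.0032,-0.0056,4,0,0],
    [0,0,-0.0032,-0.0063,-4,0,0],
    [0,0,-0.0092,-0.0061,-11.5,0,0],
    [0,0,-0.0092,-0.0061,-11.5,0,0],
    [0,0,-0.0048,-0.0073,-6,0,0],
    [0,0,0,-0.008,0,0,0],
    [0,0,0,-0.008,0,0,0]
  ]
}}

```text
clock: 29.45
position: [0.5146, 0.2792, 0.0804]
ee_rot: [0.996, 0.087, -0.0, -0.001]
ft_force: [2.9, 2.1, -12.5]
grip_width: 0.148
```

{"fn": "servo_tool", "kwargs": {
  "motion": [
    [0,0,0.0048,-0.0003,6,0,0],
    [0,0,0.0092,-0.0001,11.5,0,0],
    [0,0,0.0092,-0.0001,11.5,0,0],
    [0,0,0.0032,-0.0015,4,0,0],
    [0,0,-0.0032,-0.0022,-4,0,0],
    [0,0,-0.0092,-0.0021,-11.5,0,0],
    [0,0,-0.0092,-0.0021,-11.5,0,0],
    [0,0,-0.0032,-0.0036,-4,0,0],
    [0,0,0.0032,-0.0043,4,0,0],
    [0,0,0.0092,-0.0041,11.5,0,0],
    [0,0,0.0092,-0.0041,11.5,0,0],
    [0,0,0.0032,-0.0056,4,0,0],
    [0,0,-0.0032,-0.0063,-4,0,0],
    [0,0,-0.0092,-0.0061,-11.5,0,0],
    [0,0,-0.0092,-0.0061,-11.5,0,0],
    [0,0,-0.0048,-0.0073,-6,0,0],
    [0,0,0,-0.008,0,0,0],
    [0,0,0,-0.008,0,0,0]
  ]
}}

```text
clock: 31.7
position: [0.5143, 0.2796, 0.0887]
ee_rot: [0.996, 0.088, 0.0, -0.0]
ft_force: [1.3, 0.4, -10.9]
grip_width: 0.15
```

{"fn": "servo_tool", "kwargs": {
  "motion": [
    [0,0,0.0048,-0.0003,6,0,0],
    [0,0,0.0092,-0.0001,11.5,0,0],
    [0,0,0.0092,-0.0001,11.5,0,0],
    [0,0,0.0032,-0.0015,4,0,0],
    [0,0,-0.0032,-0.0022,-4,0,0],
    [0,0,-0.0092,-0.0021,-11.5,0,0],
    [0,0,-0.0092,-0.0021,-11.5,0,0],
    [0,0,-0.0032,-0.0036,-4,0,0],
    [0,0,0.0032,-0.0043,4,0,0],
    [0,0,0.0092,-0.0041,11.5,0,0],
    [0,0,0.0092,-0.0041,11.5,0,0],
    [0,0,0.0032,-0.0056,4,0,0],
    [0,0,-0.0032,-0.0063,-4,0,0],
    [0,0,-0.0092,-0.0061,-11.5,0,0],
    [0,0,-0.0092,-0.0061,-11.5,0,0],
    [0,0,-0.0048,-0.0073,-6,0,0],
    [0,0,0,-0.008,0,0,0],
    [0,0,0,-0.008,0,0,0],
    [0,0,0,-0.01,0,0,0],
    [0,0,0,-0.012,0,0,0]
  ]
}}

```text
clock: 34.2
position: [0.514, 0.2812, 0.1012]
ee_rot: [0.996, 0.09, 0.0, 0.0]
ft_force: [0.8, 0.4, -3.9]
grip_width: 0.145
```

{"fn": "servo_tool", "kwargs": {
  "motion": [
    [0,0,0,-0.04,0,0,0],
    [0,0,0,-0.1,0,0,0],
    [0,0.005,0.03,-0.149,0,0,2],
    [0,0.015,0.09,-0.149,0,0,4],
    [0,0.026,0.15,-0.149,0,0,6],
    [0,0.037,0.21,-0.149,0,0,8],
    [0,0.047,0.27,-0.149,0,0,8.8],
    [0,0.058,0.33,-0.149,0,0,8.8],
    [0,0.063,0.358,-0.149,0,0,8.8],
    [0,0.063,0.358,-0.149,0,0,8.8],
    [0,0.063,0.358,-0.149,0,0,8.8],
    [0,0.063,0.358,-0.149,0,0,8.8],
    [0,0.063,0.358,-0.149,0,0,8.8]
  ]
}}

```text
clock: 35.83
position: [0.6396, -0.0601, 0.2502]
ee_rot: [1.0, 0.013, 0.0, 0.0]
ft_force: [-1.1, 0.0, -3.4]
grip_width: 0.149
```

Run:
```python
from plates import *
from held2 import held
go([.64,-.008,.25],1.5)
o=monitor.get_obs(); p,d=eyes.camera("wrist"); cv2.imwrite("pics/w8.png",p); find("wrist",p,o,195); print(-1); find("wrist",p,o)
held()
```

```text
t 35.83 at [ 0.6396 -0.0601  0.2502] shift [ 0.0017 -0.0521  0.0002] rot [ 0.01 -0.03 -0.03] F [-1.1  0.  -3.4]
-1
rect mid [ 0.6652 -0.008 ] size mm [111.  108.5] xdir deg 90.0 fill 0.6
rect mid [0.5173 0.0178] size mm [103.2  70.1] xdir deg 92.8 fill 0.96
tilt from foot top -6.5 302 end -0.5 316 grip end -0.5 1211
foot top z at y=0 0.0275 grip end y at z0 -0.0179 end face y at z=.04 -0.0256
yaw of the grip faces? x mid 0.0001
```

View pics/w8.png

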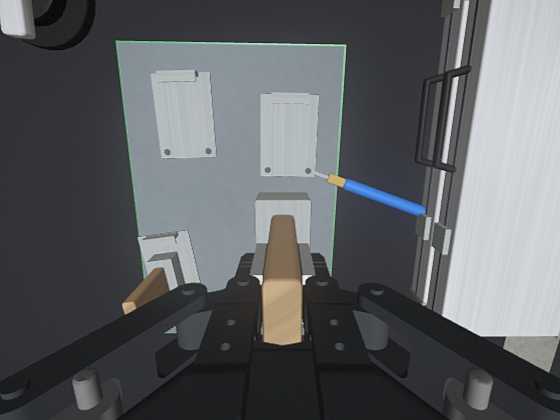

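```bash
sed -i 's/np.ones((7,7))/np.ones((31,31))/' plates.py
python3 - <<'E'
from plates import *
o=monitor.get_obs(); p=cv2.imread("pics/w8.png"); find("wrist",p,o)
q=plane("wrist",[[261,94],[319,95],[316,177],[261,175]],.01,o); print(q.round(4),q.mean(0).round(4))
q,d=eyes.camera("top"); print("top"); find("top",q)
E
```

```text
rect mid [ 0.6457 -0.0032] size mm [ 69.5 100.5] xdir deg 90.0 fill 0.95
rect mid [0.5176 0.0118] size mm [91.6 69.8] xdir deg 93.0 fill 0.91
[[ 0.6118  0.0442  0.01  ]
 [ 0.6817  0.0449  0.01  ]
 [ 0.6837 -0.0547  0.01  ]
 [ 0.6125 -0.0539  0.01  ]] [ 0.6474 -0.0049  0.01  ]
top
rect mid [ 0.5702 -0.1102] size mm [132.8 325.9] xdir deg 10.0 fill 0.87
```

{"fn": "servo_tool", "kwargs": {
  "motion": [
    [0,0.004,-0.025,0,0,0,1],
    [0,0.0075,-0.0524,0.02,0,0,1.1],
    [0,0.0075,-0.0524,0.07,0,0,1.1],
    [0,0.0075,-0.0524,0.12,0,0,1.1],
    [0,0.0075,-0.0524,0.155,0,0,1.1],
    [0,0.0075,-0.0524,0.17,0,0,1.1],
    [0,0.0075,-0.0524,0.17,0,0,1.1],
    [0,0.0075,-0.0524,0.17,0,0,1.1]
  ]
}}

```text
clock: 36.98
position: [0.6472, -0.0085, 0.0818]
ee_rot: [1.0, 0.002, 0.002, -0.0]
ft_force: [0.3, 0.3, -2.8]
grip_width: 0.147
```

Run:
```python
from plates import *
from held2 import held
go([.646,-.0075,.0675],.4)
o=monitor.get_obs(); p,d=eyes.camera("wrist"); cv2.imwrite("pics/w9.png",p); find("wrist",p,o)
held()
```

```text
t 36.98 at [ 0.6472 -0.0085  0.0818] shift [-0.0012 -0.001   0.0143] rot [-0.   -0.18 -0.13] F [ 0.3  0.3 -2.8]
rect mid [0.5176 0.0172] size mm [101.   69.7] xdir deg 92.7 fill 0.92
tilt from foot top -5.7 304 end 18.2 335 grip end -0.5 1205
foot top z at y=0 0.0278 grip end y at z0 -0.0179 end face y at z=.04 -0.0259
yaw of the grip faces? x mid -0.0001
```

View pics/w9.png

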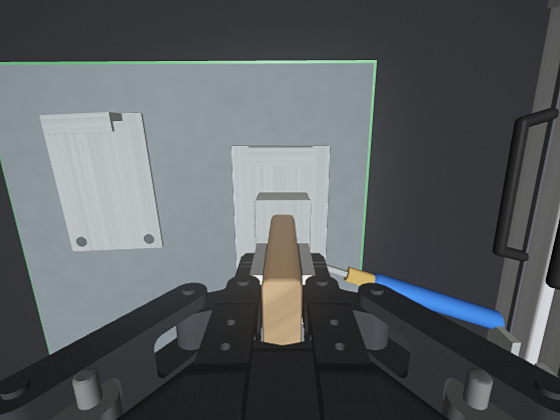

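Run:
```python
from h import *
o=monitor.get_obs()
print(plane("wrist",[[232,147],[330,147]],.01,o).round(4), plane("wrist",[[257,193],[308,193]],.026,o).round(4), plane("wrist",[[236,250],[329,250]],.01,o).round(4))
```

```text
[[0.612  0.0448 0.01  ]
 [0.6811 0.0452 0.01  ]] [[0.6304 0.0153 0.026 ]
 [0.6651 0.0154 0.026 ]] [[ 0.6121 -0.0335  0.01  ]
 [ 0.6841 -0.0331  0.01  ]]
```

{"fn": "servo_tool", "kwargs": {
  "motion": [
    [0,0,-0.001,0.005,0,0,0],
    [0,0,-0.0015,0.009,0,0,0],
    [0,0,-0.0015,0.012,0,0,0],
    [0,0,-0.0015,0.0135,0,0,0],
    [0,0,-0.0015,0.0135,0,0,0]
  ]
}}

```text
clock: 37.7
position: [0.6461, -0.0071, 0.0672]
ee_rot: [1.0, 0.002, 0.0, 0.0]
ft_force: [-3.4, 0.4, 4.7]
grip_width: 0.151
```

{"fn": "servo_tool", "kwargs": {
  "motion": [
    [0,0,0,0,0,0,0],
    [0.25,0,0,0,0,0,0],
    [0.45,0,0,0,0,0,0],
    [0.45,0,0,0,0,0,0],
    [0.45,0,0,0,0,0,0],
    [0.45,0,0,-0.05,0,0,0],
    [0.45,0,0,-0.1,0,0,0],
    [0.45,0,0,-0.15,0,0,0],
    [0.45,0,0.05,-0.185,0,0,0],
    [0.45,0,0.06,-0.185,0,0,0],
    [0.45,0,0.06,-0.185,0,0,0],
    [0.45,0,0.06,-0.185,0,0,0]
  ]
}}

```text
clock: 39.2
position: [0.6458, -0.0656, 0.2504]
ee_rot: [1.0, 0.003, -0.001, -0.0]
ft_force: [-0.0, 0.7, -0.4]
grip_width: 0.45
```

Run:
```python
from weights import *
o=monitor.get_obs(); p,d=eyes.camera("wrist"); cv2.imwrite("pics/w10.png",p); wt(cloud("wrist",d,o),(.647,-.011)); find("wrist",p,o)
go([.4547,.2666,.25],10.1)
```

```text
grip top 707 [646.8  -9.4] [13.6 39.4] 0.2 z 0.1213
foot top 755 [646.8  -9.3] [55.9 33.7] 89.7 z 0.0376
rect mid [0.6461 0.0034] size mm [89.5 70. ] xdir deg 90.5 fill 0.78
rect mid [0.5173 0.013 ] size mm [93.2 69.7] xdir deg 92.7 fill 0.9
t 39.25 at [ 0.6458 -0.0655  0.2505] shift [-0.1889 -0.3334  0.0009] rot [-0.05  0.06 -9.71] F [-0.3  0.3 -0.9]
```

{"fn": "servo_tool", "kwargs": {
  "motion": [
    [0.4,-0.03,-0.05,0,0,0,-2],
    [0.4,-0.06,-0.1,0,0,0,-4],
    [0.4,-0.09,-0.15,0,0,0,-6],
    [0.4,-0.12,-0.2,0,0,0,-8],
    [0.4,-0.15,-0.26,0,0,0,-9.7],
    [0.4,-0.18,-0.32,0,0,0,-9.7],
    [0.4,-0.189,-0.3334,0,0,0,-9.7],
    [0.4,-0.189,-0.3334,0,0,0,-9.7],
    [0.4,-0.189,-0.3334,0,0,0,-9.7],
    [0.4,-0.189,-0.3334,0,0,0,-9.7],
    [0.4,-0.189,-0.3334,0,0,0,-9.7]
  ]
}}

```text
clock: 40.62
position: [0.4561, 0.2645, 0.2512]
ee_rot: [0.996, 0.086, 0.0, 0.0]
ft_force: [0.2, 0.0, 0.1]
grip_width: 0.398
```

Run:
```python
from weights import *
go([.4547,.2668,.0735],10.1)
o=monitor.get_obs(); p,d=eyes.camera("wrist"); C=cloud("wrist",d,o)
for c in ((.4547,.266),(.3937,.256)): wt(C,c,.028,.016)
```

```text
t 40.62 at [0.4561 0.2645 0.2512] shift [-0.001  -0.0025  0.1777] rot [ 0.01 -0.01 -0.21] F [0.2 0.  0.1]
grip top 640 [454.6 266.7] [14.  39.3] 9.4 z 0.1272
foot top 688 [453.7 266.5] [44.1 53.4] 9.0 z 0.0434
grip top 645 [393.6 256.1] [14.3 39.9] 8.8 z 0.1272
foot top 598 [398.2 260.2] [39.3 55.5] 43.0 z 0.0436
```

{"fn": "servo_tool", "kwargs": {
  "motion": [
    [0.4,-0.001,-0.003,0.05,0,0,-0.2],
    [0.4,-0.001,-0.003,0.1,0,0,-0.2],
    [0.4,-0.001,-0.003,0.145,0,0,-0.2],
    [0.4,-0.001,-0.003,0.17,0,0,-0.2],
    [0.4,-0.001,-0.003,0.1775,0,0,-0.2],
    [0.4,-0.001,-0.003,0.1775,0,0,-0.2],
    [0.4,-0.001,-0.003,0.1775,0,0,-0.2],
    [0,-0.001,-0.003,0.1775,0,0,-0.2],
    [0,-0.001,-0.003,0.1775,0,0,-0.2],
    [0,-0.001,-0.003,0.1775,0,0,-0.2],
    [0,-0.001,-0.003,0.1775,0,0,-0.2],
    [0,-0.001,-0.003,0.1775,0,0,-0.2]
  ],
  "grip_force": 115
}}

```text
clock: 42.18
position: [0.4541, 0.2682, 0.0749]
ee_rot: [0.996, 0.088, 0.0, 0.0]
ft_force: [-4.3, -1.9, 9.9]
grip_width: 0.152
```

{"fn": "servo_tool", "kwargs": {
  "motion": [
    [0,0,0.0048,-0.0003,6,0,0],
    [0,0,0.0092,-0.0001,11.5,0,0],
    [0,0,0.0092,-0.0001,11.5,0,0],
    [0,0,0.0032,-0.0015,4,0,0],
    [0,0,-0.0032,-0.0022,-4,0,0],
    [0,0,-0.0092,-0.0021,-11.5,0,0],
    [0,0,-0.0092,-0.0021,-11.5,0,0],
    [0,0,-0.0032,-0.0036,-4,0,0],
    [0,0,0.0032,-0.0043,4,0,0],
    [0,0,0.0092,-0.0041,11.5,0,0],
    [0,0,0.0092,-0.0041,11.5,0,0],
    [0,0,0.0032,-0.0056,4,0,0],
    [0,0,-0.0032,-0.0063,-4,0,0],
    [0,0,-0.0092,-0.0061,-11.5,0,0],
    [0,0,-0.0092,-0.0061,-11.5,0,0],
    [0,0,-0.0048,-0.0073,-6,0,0],
    [0,0,0,-0.008,0,0,0],
    [0,0,0,-0.008,0,0,0]
  ]
}}

```text
clock: 44.42
position: [0.4539, 0.2673, 0.0815]
ee_rot: [0.996, 0.087, -0.0, -0.002]
ft_force: [0.4, 3.1, -13.1]
grip_width: 0.152
```

{"fn": "servo_tool", "kwargs": {
  "motion": [
    [0,0,0.0048,-0.0003,6,0,0],
    [0,0,0.0092,-0.0001,11.5,0,0],
    [0,0,0.0092,-0.0001,11.5,0,0],
    [0,0,0.0032,-0.0015,4,0,0],
    [0,0,-0.0032,-0.0022,-4,0,0],
    [0,0,-0.0092,-0.0021,-11.5,0,0],
    [0,0,-0.0092,-0.0021,-11.5,0,0],
    [0,0,-0.0032,-0.0036,-4,0,0],
    [0,0,0.0032,-0.0043,4,0,0],
    [0,0,0.0092,-0.0041,11.5,0,0],
    [0,0,0.0092,-0.0041,11.5,0,0],
    [0,0,0.0032,-0.0056,4,0,0],
    [0,0,-0.0032,-0.0063,-4,0,0],
    [0,0,-0.0092,-0.0061,-11.5,0,0],
    [0,0,-0.0092,-0.0061,-11.5,0,0],
    [0,0,-0.0048,-0.0073,-6,0,0],
    [0,0,0,-0.008,0,0,0],
    [0,0,0,-0.008,0,0,0]
  ]
}}

```text
clock: 46.68
position: [0.4539, 0.2671, 0.0896]
ee_rot: [0.996, 0.087, -0.0, -0.003]
ft_force: [-2.2, 2.6, -11.4]
grip_width: 0.144
```

{"fn": "servo_tool", "kwargs": {
  "motion": [
    [0,0,0.0048,-0.0003,6,0,0],
    [0,0,0.0092,-0.0001,11.5,0,0],
    [0,0,0.0092,-0.0001,11.5,0,0],
    [0,0,0.0032,-0.0015,4,0,0],
    [0,0,-0.0032,-0.0022,-4,0,0],
    [0,0,-0.0092,-0.0021,-11.5,0,0],
    [0,0,-0.0092,-0.0021,-11.5,0,0],
    [0,0,-0.0032,-0.0036,-4,0,0],
    [0,0,0.0032,-0.0043,4,0,0],
    [0,0,0.0092,-0.0041,11.5,0,0],
    [0,0,0.0092,-0.0041,11.5,0,0],
    [0,0,0.0032,-0.0056,4,0,0],
    [0,0,-0.0032,-0.0063,-4,0,0],
    [0,0,-0.0092,-0.0061,-11.5,0,0],
    [0,0,-0.0092,-0.0061,-11.5,0,0],
    [0,0,-0.0048,-0.0073,-6,0,0],
    [0,0,0,-0.008,0,0,0],
    [0,0,0,-0.008,0,0,0],
    [0,0,0,-0.01,0,0,0],
    [0,0,0,-0.012,0,0,0]
  ]
}}

```text
clock: 49.18
position: [0.4541, 0.2687, 0.1022]
ee_rot: [0.996, 0.089, 0.0, -0.0]
ft_force: [0.0, -0.0, -4.0]
grip_width: 0.15
```

{"fn": "servo_tool", "kwargs": {
  "motion": [
    [0,0,0,-0.04,0,0,0],
    [0,0,0,-0.1,0,0,0],
    [0,0,0.03,-0.149,0,0,2],
    [0,0.001,0.09,-0.149,0,0,4],
    [0,0.002,0.15,-0.149,0,0,6],
    [0,0.003,0.21,-0.149,0,0,7.5],
    [0,0.004,0.27,-0.149,0,0,7.5],
    [0,0.005,0.315,-0.149,0,0,7.5],
    [0,0.005,0.315,-0.149,0,0,7.5],
    [0,0.005,0.315,-0.149,0,0,7.5],
    [0,0.005,0.315,-0.149,0,0,7.5],
    [0,0.005,0.315,-0.149,0,0,7.5]
  ]
}}

```text
clock: 50.68
position: [0.5147, -0.0399, 0.251]
ee_rot: [1.0, 0.024, 0.0, 0.0]
ft_force: [0.4, -0.2, -4.7]
grip_width: 0.145
```

Run:
```python
from plates import *
from held2 import held
o=monitor.get_obs(); p,d=eyes.camera("wrist"); cv2.imwrite("pics/w11.png",p); find("wrist",p,o)
held(); go([.517,.01,.25],2.7)
```

```text
rect mid [0.5171 0.0175] size mm [101.7  70.6] xdir deg 92.4 fill 0.93
tilt from foot top -4.4 753 end -0.3 297 grip end -0.8 1085
foot top z at y=0 0.0288 grip end y at z0 -0.0235 end face y at z=.04 -0.0309
yaw of the grip faces? x mid 0.0001
t 50.78 at [ 0.5147 -0.0404  0.2509] shift [ 0.0047 -0.0503  0.0009] rot [ 0.01 -0.03  0.04] F [-1.1  0.3 -4.2]
```

{"fn": "servo_tool", "kwargs": {
  "motion": [
    [0,0.0025,-0.025,0,0,0,0.2],
    [0,0.005,-0.0482,0.02,0,0,0.2],
    [0,0.005,-0.0482,0.07,0,0,0.2],
    [0,0.005,-0.0482,0.12,0,0,0.2],
    [0,0.005,-0.0482,0.155,0,0,0.2],
    [0,0.005,-0.0482,0.169,0,0,0.2],
    [0,0.005,-0.0482,0.169,0,0,0.2],
    [0,0.005,-0.0482,0.169,0,0,0.2]
  ]
}}

```text
clock: 51.78
position: [0.5187, 0.0074, 0.0835]
ee_rot: [1.0, 0.022, 0.001, 0.0]
ft_force: [0.4, -0.5, -4.0]
grip_width: 0.15
```

Run:
```python
from plates import *
from held2 import held
go([.5172,.008,.0675],2.5)
o=monitor.get_obs(); p,d=eyes.camera("wrist"); cv2.imwrite("pics/w12.png",p)
held()
```

```text
t 51.78 at [0.5187 0.0074 0.0835] shift [-0.0015 -0.0007  0.016 ] rot [ 0.02 -0.17 -0.03] F [ 0.4 -0.5 -4. ]
tilt from foot top -4.3 754 end 0.1 303 grip end -0.8 1089
foot top z at y=0 0.0288 grip end y at z0 -0.0235 end face y at z=.04 -0.0308
yaw of the grip faces? x mid 0.0001
```

View pics/w12.png

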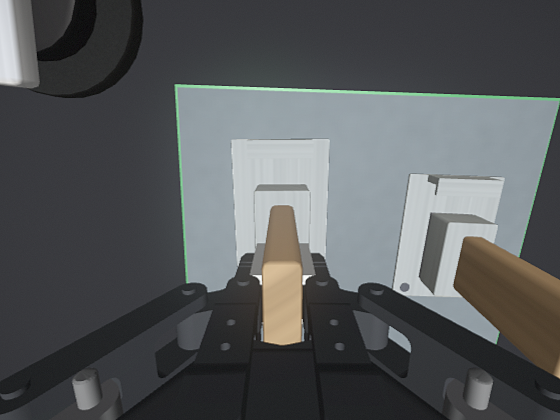

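Run:
```python
from h import *
o=monitor.get_obs()
a=plane("wrist",[[233,141],[329,141]],.01,o).mean(0); b=plane("wrist",[[256,185],[308,185]],.027,o).mean(0); ax=np.array([np.cos(np.radians(92.5)),np.sin(np.radians(92.5)),0])
print("pad",(a-.056*ax).round(4),"foot",(b-.028*ax).round(4))
```

```text
pad [0.5182 0.009  0.01  ] foot [0.5189 0.0087 0.027 ]
```

{"fn": "servo_tool", "kwargs": {
  "motion": [
    [0,-0.001,-0.0005,0.005,0,0,0],
    [0,-0.001,-0.0005,0.009,0,0,0],
    [0,-0.001,-0.0005,0.012,0,0,0],
    [0,-0.001,-0.0005,0.0135,0,0,0],
    [0,-0.001,-0.0005,0.014,0,0,0],
    [0,-0.001,-0.0005,0.014,0,0,0]
  ]
}}

```text
clock: 52.62
position: [0.5165, 0.0076, 0.0682]
ee_rot: [1.0, 0.022, 0.0, 0.0]
ft_force: [-2.8, -1.3, 1.9]
grip_width: 0.151
```

Light contact. Releasing and retreating.

{"fn": "servo_tool", "kwargs": {
  "motion": [
    [0,0,0,0.0003,0,0,0],
    [0.25,0,0,0.0003,0,0,0],
    [0.45,0,0,0.0003,0,0,0],
    [0.45,0,0,0.0003,0,0,0],
    [0.45,0,0,0.0003,0,0,0],
    [0.45,0,0,-0.05,0,0,0],
    [0.45,0,0,-0.1,0,0,0],
    [0.45,0,0,-0.15,0,0,0],
    [0.45,0,0.05,-0.19,0,0,0],
    [0.45,0,0.1,-0.21,0,0,0],
    [0.45,0,0.15,-0.21,0,0,0],
    [0.45,0,0.15,-0.21,0,0,0],
    [0.45,0,0.15,-0.21,0,0,0],
    [0.45,0,0.15,-0.21,0,0,0]
  ]
}}

```text
clock: 54.38
position: [0.523, -0.1406, 0.2779]
ee_rot: [1.0, 0.023, 0.0, -0.0]
ft_force: [-1.0, -0.5, -0.9]
grip_width: 0.45
```

Run:
```python
from weights import *
o=monitor.get_obs(); p,d=eyes.camera("wrist"); cv2.imwrite("pics/w13.png",p); C=cloud("wrist",d,o)
for c in ((.517,.011),(.647,-.009),(.486,-.191)): wt(C,c,.05)
find("wrist",p,o)
q,d=eyes.camera("top"); cv2.imwrite("pics/t13.png",q); T=cloud("top",d); print("top")
for c in ((.514,.011),(.644,-.009),(.483,-.191)): wt(T,c,.05)
m=(abs(T[...,2]-.136)<.008)&(abs(T[...,0]-.487)<.04)&(abs(T[...,1]+.365)<.04); print("bottle",m.sum(),T[m].mean(0))
for n in ("tube_a","caddy_base","tape","lifter","cutter"):
    K,W=cam("top"); print(n,[(round(b["confidence"],2),np.round(W[:3,:3]@b["point"]+W[:3,3],3).tolist()) for b in models.boxes_of("top",n)][:2])
s=eyes.camera("scene")[0]
cv2.imwrite("pics/fin.png",np.vstack([np.hstack([p[:280,:400],s[100:380,60:460]]),cv2.resize(q[120:300,120:460],(800,320),interpolation=cv2.INTER_CUBIC)[:, :]])[:600])
```

```text
grip top 748 [516.8  10.7] [13.4 39.5] 3.1 z 0.1213
foot top 906 [517.   10.7] [33.5 55.5] 3.4 z 0.0376
grip top 751 [646.   -9.1] [14.6 40.5] 0.2 z 0.1209
foot top 775 [645.5  -9.7] [33.9 56.1] 1.6 z 0.0374
grip top 407 [ 485.8 -190.6] [14.1 39.4] 9.4 z 0.1212
foot top 524 [ 485.8 -190.8] [34.2 55.6] 9.3 z 0.0376
top
grip top 89 [513.8  10.7] [12.4 36.7] 1.4 z 0.1216
foot top 172 [515.4   9.6] [31.7 55.1] 1.1 z 0.0377
grip top 94 [644.2 -10.7] [13.7 37. ] 1.2 z 0.1212
foot top 136 [643.6  -9.7] [53.6 33.8] 89.8 z 0.0376
grip top none
foot top none
bottle 107 [ 0.48477638 -0.36605889  0.13030516]
tube_a [(0.96, [0.571, -0.369, 0.093]), (0.71, [0.402, -0.363, 0.075])]
caddy_base [(0.68, [0.49, 0.269, 0.017]), (0.37, [0.497, 0.271, 0.014])]
tape [(0.73, [0.741, 0.198, 0.054])]
lifter [(0.79, [0.371, 0.138, 0.039])]
cutter [(0.7, [0.76, -0.076, 0.015]), (0.47, [0.514, 0.02, 0.009])]
```

View pics/fin.png

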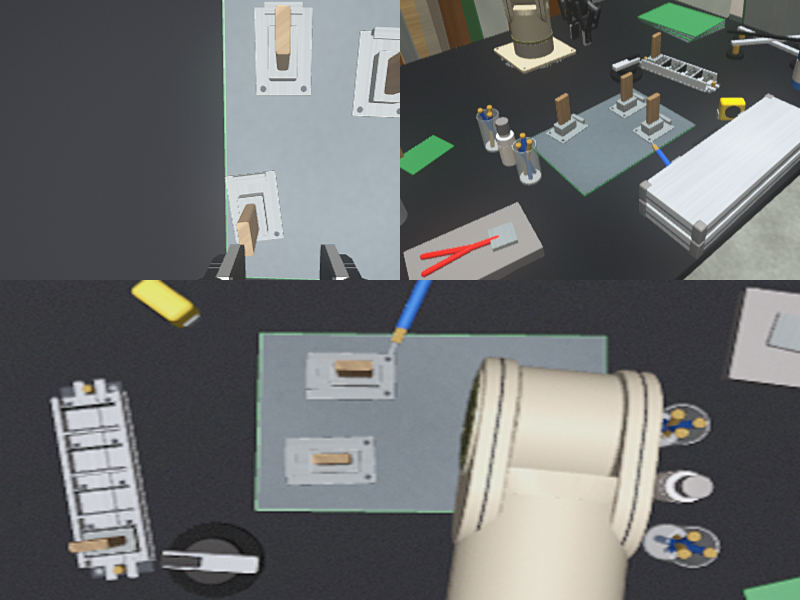

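```bash
python3 -c "
from workcell import ticket; print(ticket.hand_in())"
```

```text
the job is handed in; nothing more can be done
None
```

The job is done and handed in at about 54 s of robot time, under the 210 s limit. I moved the bottle first. Then I rocked three weights free, one for each of the three plates, and left the fourth in the caddy.

- **Bottle:** it stands upright between the two tubes at about (0.488, -0.366). The midpoint I measured from the tubes is (0.487, -0.366).
- **Weights:** all three stand upright, with foot and grip tops lining up to within about 1 mm. By the wrist camera each is about 1–2 mm from its pad centre and about 1° from its plate's direction.
- **Knocked plate:** the right-hand plate had shifted about 3 cm by the time I brought its weight over. I measured it again and placed the weight at its new position.
- **Caddy and bystanders:** I used the rocking lift each time, with net pulls of about 10 N or less at the points read. The caddy looks seated in the last picture. The tape, lifter and cutter read where they started, within about 5 mm.

**Disagreements:**
- The top camera reads positions about 3 mm lower in x than the wrist camera. I went by the wrist camera.
- In the last check the arm hid the right-hand weight from the top camera, so only the wrist camera confirmed it.
- One weight had turned about 7° in the fingers. I tilted the tool to set it upright, and it touched down at 34 N before I eased off and let go. Its plate did not move measurably.

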